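# Hang the burning comb on the turning comb tree

### The arm

A 6-joint arm with a two-finger parallel gripper is mounted at the origin on a cart in front of the work surface, level with it; the furniture and walls round the work are solid. World frame = base frame: x ahead of the robot, y to its left, z up, the work surface at z = 0. Lengths are in m, angles in rad, forces in N, time in s.
With the tool pointing down it reaches from about 0.3 to 0.775 m from the base axis. Payload 14.6 kg.
Tool frame: the origin (TCP) lies at the very end of the fingers, on their centre line; the grasp point (between the pads) lies 19 mm behind it; z points along the fingers, y is the direction in which the jaws open and shut (so a half turn about z gives the same grasp; the last joint's range is limited). The gripper opens to 94 mm and grips with 3 to 60 N. Pads are 16 mm wide; open, the fingers measure 119 mm over their backs; the gripper's body (75 mm by 177 mm) begins 78 mm behind the grasp point.
Start: joints at [1.241, 0.3, 1.521, -0, 1.321, -0.067], TCP at [0.143, 0.531, 0.205] pointing down, gripper open.
Joint ranges: [-3.03, 3.03], [-0.79, 2.21], [0.23, 2.52], [-1.04, 4.18], [0, 3.07], [-2.55, 2.55]. Speed limits (rad/s): [2.22, 2.22, 2.57, 3.14, 3.14, 3.14].

### API

Orientations are given as [roll, pitch, yaw] about the fixed x, y, z axes, in that order (R = Rz(yaw) Ry(pitch) Rx(roll)).
In Python, from station import status, camera, ctrl gives the robot as it stands. The module is installed in compiled form; this text tells all that it offers.
- The arm moves only by the shell command python3 -m jog 'ROWS' [FORCE]. ROWS is JSON, a list of rows, each a list of 7 numbers: the shift along the tool's x, y, z each as a share of 1000 mm, from -1 to 1, then the turn, a rotation vector about the tool's x, y, z each as a share of pi/2 rad, from -1 to 1, then the opening, from -1 (shut) to 1 (fully open), so that 0 is half open. A call has 1 to 20 rows; each row is the pose to reach, as a shift and turn from the pose measured when the call began, along the tool's axes at that moment; what a row does not reach only later rows make up. A row lasts 1/10 s, in which the tool goes at most 50 mm and 8.59 degrees, less where a joint would pass 70% of its speed; a pose out of reach is approached as far as the arm can. A call with a number of a shift or a turn outside -1 to 1 is refused whole. A call with a gripper value outside its range is refused whole. The fingers move at their own pace and stop on an object; FORCE is the grip in N (left out, the last holds). Time passes only in rows, so rows that repeat a pose let the fingers close. It gives the time, the measured TCP pose, the force and the opening at its end, in the units of the state.
- status.get_obs(): the state, without advancing time (a new reading comes with each control period).
- camera(name): name is "scene" or "side" or "wrist"; returns a dict with "image" (480x640x3 uint8, red, green, blue), "fx", "fy", "cx", "cy" (pixels), "k1" (the pictures are not rectified: a ray, as slopes to the right and down, at radius r is drawn at 1 + k1 r^2 times it, then the intrinsics apply), "world_from_camera" (4x4, takes a point from camera to world coordinates). Camera axes: x right, y down, z forward; pixel columns grow to the right and rows downward; lengths in m; the calibration is good to about 2 mm. A picture is of the moment at which its call begins. There is no depth.
- ctrl.hand_in(): hands the job in, once; it reports no verdict.
The state is a dict: "time_s": time; "qpos": joint angles; "joint_vel": joint speeds; "tau": joint torques, N m; "ee_pos": TCP position; "eef_rot": TCP orientation; "force": force on the tool from outside, world axes, zero at the start; "moment": the same for the moment, N m; "grip_width": finger opening in m.
Only numpy, scipy, OpenCV 4.12 (cv2) and the standard library are available. Lean on these libraries where they do the work, as an engineer would, in place of code of your own. Each camera call takes 0.05 s, during which the arm holds its last target.

### The job

Put the loose burning comb (red handle) away on the comb tree: first turn the tree until its empty branch stands over the white pointer on the base, then hang the comb by its hole on that branch and push it gently home past the red spring catch, so that the catch snaps up in front of it. Leave it hanging there with the branch still over the pointer, and leave the tester, the separator pack and the tape roll where they are.

Things in the scene. Friction and masses are not known exactly. Their poses are not given: they have to be found in the camera images.
- tree (a joint): angle of the turning comb tree about its upright axis. 0 (or 6.28): the empty branch stands exactly over the white pointer; grows counter-clockwise seen from above; range -1.0 to 7.28. It turns with a stiff friction of about 0.2 N m and stays where it is left. Three branches at 120 degrees; the two others carry combs (wood and blue handles) that are fixed to the tree.
- knob (a point): centre of the black grip bar on top of the tree, on the tree's axis: bar 60 mm long, 16 mm thick, 40 mm high (20 mm above and below this point), top 296 mm over the table. It turns with the tree: at joint 0 the bar's length lies along the direction from the tree's axis to the pointer; its x axis is along the length, z up.
- pointer (a point): tip of the white pointer on the green round base (base 186 mm across, 14 mm high, fixed to the table), 82 mm from the tree's axis. The pointer faces roughly the robot.
- free_tip (a point): outer end of the empty branch: a steel rod of 12 mm diameter with a domed end, rising outward at 45 degrees from the post, which is 22 mm thick. The end is 82 mm from the tree's axis and 226 mm over the table. Only the empty branch has a bare end with a free catch.
- catch (a joint): angle of the red leaf catch on the upper side of the empty branch, 0 = up (rest), 0.25 = pressed flush. It is carried by the collar: 7 mm wide, from 11 to 40 mm outward of the collar's face, hinged at its outer end, inner end 7 mm proud of the rod. A comb pushed along the rod presses it down (3 to 8 N felt); it springs up once the 8 mm plate is past, against the collar.
- comb_grip (a point): centre of the red handle of the loose comb (220 g, mass varies): an upstanding rib 50 mm long, 16 mm thick, from the plate's top at 8 mm to 48 mm over the comb's underside; this point is 28 mm over the underside. The comb lies flat on the table, handle up. x axis: along comb and handle toward the hanging hole; z axis: up out of the plate, along the hole.
- comb_hole (a point): centre of the comb's hanging hole, 16 mm diameter through the 8 mm aluminium plate; the plate is 50 mm wide and 141 mm long, from 20 mm beyond the hole to the tips of five tines 121 mm the other way. The hole is 62 mm along +x from comb_grip and 24 mm below it.
- tester: blue-grey hand-held tester, 145 x 68 x 42 mm, lying flat; origin at the centre of its underside. Bystander.
- separators: white pack of separators, 119 x 124 x 24 mm, lying flat; origin at the centre of its underside. Bystander.
- tape_roll: roll of yellow tape, 100 mm across, 25 mm high, lying flat; origin at the centre of its underside. Bystander.
- free_mid (a point): point on the axis of the empty branch, 56 mm inward of free_tip. The stop, a brass collar 28 mm across, is clamped at an unreported place on the rod that differs each time: its outer face is between 12 mm inward and 4 mm outward of this point, so push the comb on until the collar is felt (no more than about 20 N). Home, the comb's hole centre is within 8 mm of this point.

How it is judged:
On the way, in this order (a step that is already met when the one before it is completed fails the run):
1. the tree is turned so that its empty branch stands over the white pointer (within 20 mm), the comb not yet on it (horizontal distance between free_tip and pointer below 0.02 m and distance between comb_hole and free_mid above 0.03 m), for 0.2 s.
2. the comb is on the empty branch between collar and catch, and the catch has sprung up (distance between comb_hole and free_mid below 0.0115 m and value of joint catch below 0.06 rad), for 0.2 s.
At the end, for the whole second after the job is handed in: The comb hangs on the empty branch between the collar and the catch: its hole centre within 11.5 mm of free_mid and the catch up (below 0.06 rad); the comb is at rest, and the end of the branch is within 25 mm (seen from above) of the pointer's tip (all of step 2 and horizontal distance between free_tip and pointer below 0.025 m and linear speed of comb below 0.03 m/s); the robot touches nothing.
It fails at once if the tester, the separator pack or the tape roll is moved by more than 30 mm (distance of any of tester, separators, tape_roll from where it was at the start of the episode above 0.03 m).
It fails at once if the comb is pushed against the tree with more than 60 N (sum of all contacts, about 28 N of push) (contact force between comb and stand above 60 N).
It also fails if it takes over 72 s, if anything falls off the work surface, if the arm or the gripper's body presses on something with over 40 N, if the wrist force passes 120 N, or if a joint passes its speed limit or range.

## Working session

There is one attempt and no reset: what is moved stays moved. The work goes in short steps, Python scripts to look and compute and a shell command to move; the robot and the scene stay as the last step left them, time stands still between calls to the robot, and variables do not carry over. Pictures are saved under pics/ and viewed, and the job is handed in when it is done.

```bash
mkdir -p pics; ls
cat > h.py <<'E'
import numpy as np, cv2
from station import status, camera, ctrl
from scipy.spatial.transform import Rotation as R
def shot(name,fn):
    c=camera(name); np.savez('pics/'+fn+'.npz',**{k:np.array(v) for k,v in c.items()})
    cv2.imwrite('pics/'+fn+'.png',c['image'][:,:,::-1]); return c
def load(fn):
    d=np.load('pics/'+fn+'.npz'); return {k:d[k] for k in d}
def ray(c,u,v):
    K=np.array([[c['fx'],0,c['cx']],[0,c['fy'],c['cy']],[0,0,1]],float)
    p=cv2.undistortPoints(np.array([[[u,v]]],float),K,np.array([float(c['k1']),0,0,0]))[0,0]
    # k1 convention: r undistorted -> 1+k1 r^2 , same as cv2
    T=np.array(c['world_from_camera']); d=T[:3,:3]@np.array([p[0],p[1],1]); return T[:3,3],d/np.linalg.norm(d)
def onz(c,u,v,z):
    o,d=ray(c,u,v); return o+d*(z-o[2])/d[2]
def tri(*rs):
    A=np.zeros((3,3));b=np.zeros(3)
    for o,d in rs:
        P=np.eye(3)-np.outer(d,d);A+=P;b+=P@o
    p=np.linalg.solve(A,b); return p,[np.linalg.norm((np.eye(3)-np.outer(d,d))@(p-o)) for o,d in rs]
def proj(c,P):
    T=np.linalg.inv(np.array(c['world_from_camera'])); q=T[:3,:3]@np.array(P)+T[:3,3]
    x,y=q[0]/q[2],q[1]/q[2]; s=1+float(c['k1'])*(x*x+y*y); return float(c['fx']*x*s+c['cx']),float(c['fy']*y*s+c['cy'])
E
python3 - <<'E'
from h import *
for n in ['scene','side','wrist']:
    c=shot(n,n+'0'); print(n,c['fx'],c['cx'],c['cy'],c['k1'],np.round(c['world_from_camera'],3).tolist())
print(status.get_obs())
E
```

```text
pics
scene 512.7188033507404 325.4686501938655 234.17067214208842 -0.10160944787463383 [[0.561, -0.562, 0.608, -0.379], [-0.828, -0.398, 0.395, -0.595], [0.02, -0.725, -0.688, 1.204], [0.0, 0.0, 0.0, 1.0]]
side 448.29791748714206 314.58034229563265 241.64238076360036 0.006769954797872115 [[-0.993, -0.054, 0.103, 0.406], [-0.116, 0.505, -0.855, 0.879], [-0.006, -0.861, -0.508, 0.713], [0.0, 0.0, 0.0, 1.0]]
wrist 333.79369249028116 316.94858407953734 238.28617014307 -0.06236226786265389 [[0.259, 0.936, 0.238, 0.073], [0.966, -0.251, -0.065, 0.55], [-0.001, 0.247, -0.969, 0.383], [0.0, 0.0, 0.0, 1.0]]
{'time_s': 0.15, 'qpos': array([ 1.24137766e+00,  3.00296950e-01,  1.52143145e+00, -2.39894206e-05,
        1.32067871e+00, -6.65934101e-02]), 'joint_vel': array([ 0.00016457, -0.00216821, -0.00051898, -0.00098663, -0.00113485,
        0.00044573]), 'tau': array([ 9.31106333e-04, -5.31961977e+01, -3.52816164e+01,  7.08142295e-02,
        2.36856693e-02, -1.14355189e-04]), 'ee_pos': array([0.14283854, 0.53092926, 0.20504516]), 'eef_rot': array([-3.14077846e+00, -3.10104567e-05,  2.87877333e+00]), 'force': array([-0.08616275, -0.44477289,  0.62182157]), 'moment': array([ 0.00707497,  0.04055963, -0.01268113]), 'grip_width': 0.0940952438065798}
```

View pics/scene0.png

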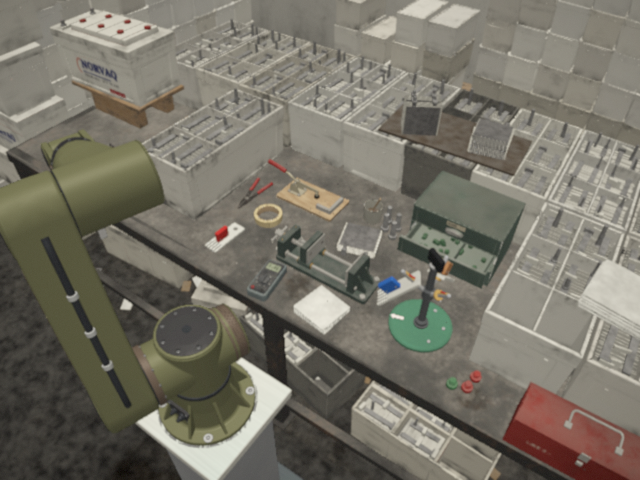

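View pics/side0.png

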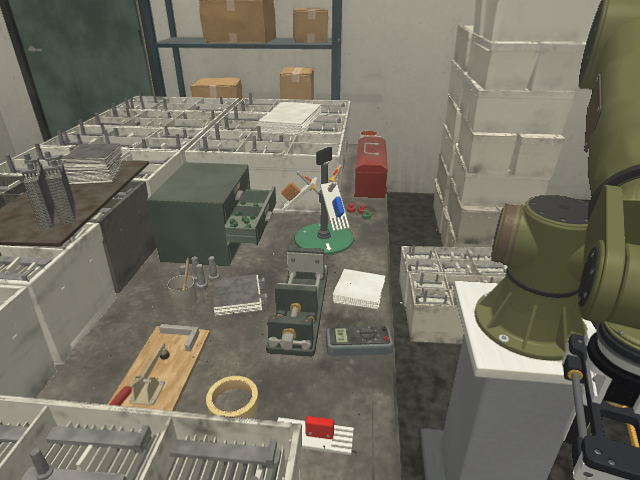

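View pics/wrist0.png

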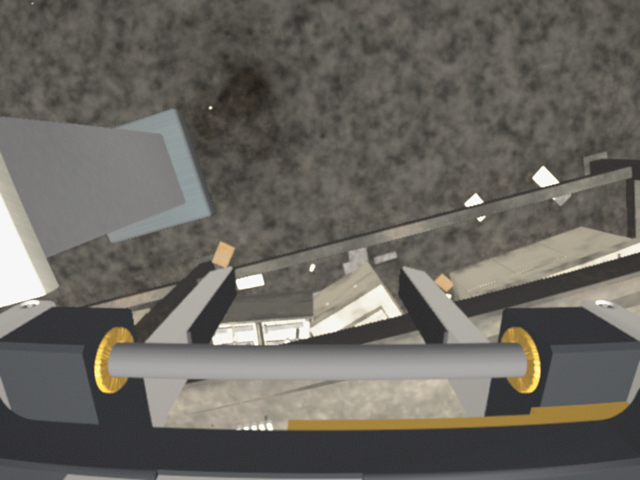

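The comb (red handle) is at scene px (222,234) and side px (320,428). The tree is at scene px (425,295) and side px (324,200), with the white pointer at scene px (398,317). I'll zoom in next.

Run:
```python
from h import *
a=load('scene0')['image'][:,:,::-1]; b=load('side0')['image'][:,:,::-1]
t=cv2.resize(a[240:360,370:490],(480,480),interpolation=cv2.INTER_CUBIC)
s=cv2.resize(b[140:260,265:365],(400,480),interpolation=cv2.INTER_CUBIC)[:, :320]
cv2.imwrite('pics/z1.png',np.hstack([t,s]))
t=cv2.resize(a[200:270,190:260],(400,400),interpolation=cv2.INTER_CUBIC)
s=cv2.resize(b[400:470,270:370],(400,280),interpolation=cv2.INTER_CUBIC); s=np.vstack([s,np.zeros((120,400,3),np.uint8)])
cv2.imwrite('pics/z2.png',np.hstack([t,s]))
```

```text
(no output)
```

View pics/z1.png

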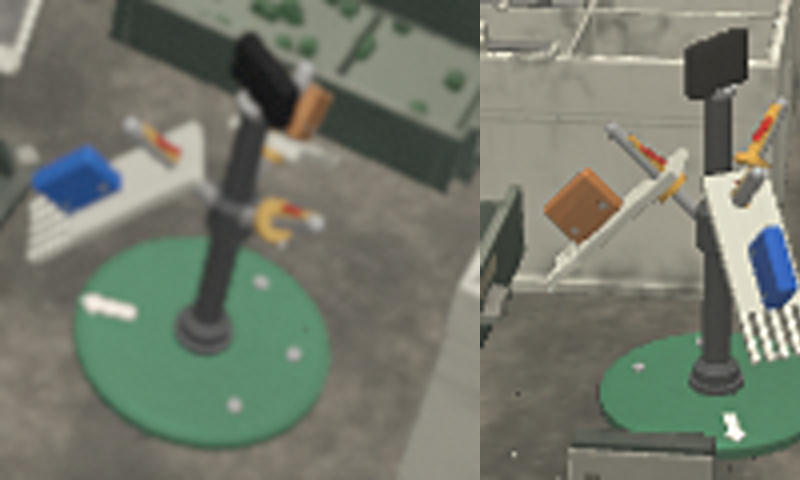

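View pics/z2.png

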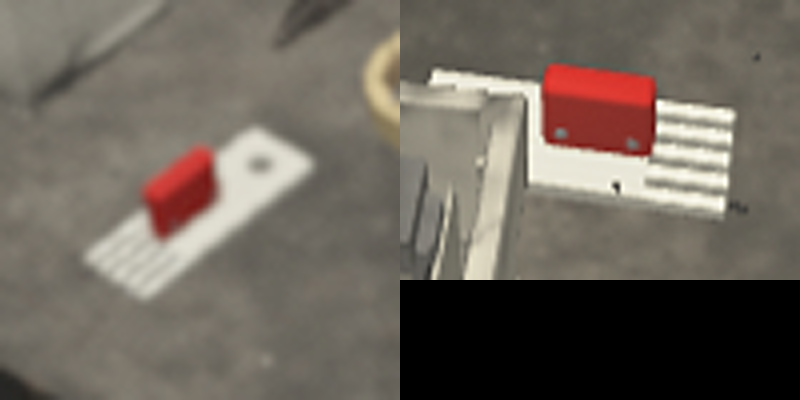

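Run:
```python
from h import *
a=load('scene0'); b=load('side0')
def m(c,cond,win):
    im=c['image'].astype(int); r,g,bl=im[...,0],im[...,1],im[...,2]
    k=cond(r,g,bl); w=np.zeros_like(k); x0,y0,x1,y1=win; w[y0:y1,x0:x1]=1
    return (k&w).astype(np.uint8)
# knob
blk=lambda r,g,b:(r<45)&(g<45)&(b<45)
ka=m(a,blk,(425,245,446,273)); kb=m(b,blk,(312,142,335,166))
for k,c in((ka,a),(kb,b)):
    ys,xs=np.nonzero(k); print('knob',len(xs),xs.mean(),ys.mean(),xs.min(),xs.max(),ys.min(),ys.max())
ua=np.argwhere(ka).mean(0)[::-1]; ub=np.argwhere(kb).mean(0)[::-1]
print(tri(ray(a,*ua),ray(b,*ub)))
# base: green ellipse at z=.014
gr=lambda r,g,b:(g>r+25)&(g>b+12)
ga=m(a,gr,(380,290,460,355)); gb=m(b,gr,(285,220,365,260))
for k,c in((ga,a),(gb,b)):
    cn=max(cv2.findContours(k,0,cv2.CHAIN_APPROX_NONE)[0],key=cv2.contourArea)
    cn=cv2.convexHull(cn)[:,0]
    P=np.array([onz(c,u,v,.014)[:2] for u,v in cn]); (x,y),r=cv2.minEnclosingCircle(P.astype(np.float32)); print('base',x,y,r)
wa=m(a,lambda r,g,b:(r>170)&(g>170)&(b>150),(385,308,410,324)); wb=m(b,lambda r,g,b:(r>170)&(g>170)&(b>150),(318,240,334,254))
for k,c in((wa,a),(wb,b)):
    q=np.argwhere(k)[:,::-1]; print('ptr',len(q),q.min(0),q.max(0)); P=np.array([onz(c,u,v,.015)[:2] for u,v in q]); print(np.round(P[np.argsort(P[:,0])][:3],4), P.mean(0))
print('tip',tri(ray(a,450.3,295.6),ray(b,341,165.8)), onz(a,450.3,295.6,.226),onz(b,341,165.8,.226))
print('bluetip?',onz(a,402.7,271,.226), onz(b,332,186.5,.226))
# comb
rd=lambda r,g,b:(r>g+60)&(r>b+60)
ra=m(a,rd,(205,215,240,255)); rb=m(b,rd,(300,405,340,445))
for k in(ra,rb):
    q=np.argwhere(k)[:,::-1]; print('red',len(q),q.mean(0),cv2.boxPoints(cv2.minAreaRect(q.astype(np.float32))).tolist())
print(tri(ray(a,*np.argwhere(ra).mean(0)[::-1]),ray(b,*np.argwhere(rb).mean(0)[::-1])))
h=(190+260/400*70,200+163/400*70); print('hole',h,onz(a,*h,.008))
for u,v in ((260,125),(315,160),(145,300),(85,258)):
    print(np.round(onz(a,190+u*.175,200+v*.175,.008),4))
for u,v in ((555,68),(655,78),(735,110),(725,215),(433,70)): print('side',np.round(onz(b,270+(u-400)/4,400+v/4,.048 if u<700 and u>500 else .008),4))
```

```text
knob 187 435.40106951871655 260.2513368983957 428 443 249 271
knob 8 330.75 156.0 329 331 149 160
(array([ 0.51036877, -0.34269865,  0.27905438]), [np.float64(0.00706459460429784), np.float64(0.007064594604297828)])
base 0.519530713558197 -0.34277892112731934 0.09335794299840927
base 0.5189175605773926 -0.3293766379356384 0.09703533351421356
ptr 47 [391 314] [403 319]
[[ 0.495  -0.265 ]
 [ 0.4966 -0.2609]
 [ 0.4967 -0.2674]] [ 0.50507604 -0.27531548]
ptr 22 [326 243] [330 249]
[[ 0.4976 -0.2644]
 [ 0.5001 -0.2584]
 [ 0.5006 -0.2641]] [ 0.50572699 -0.27499724]
tip (array([ 0.4815347 , -0.41095107,  0.22166354]), [np.float64(0.0030490469323297244), np.float64(0.0030490469323296372)]) [ 0.4817001  -0.41200571  0.226     ] [ 0.47831149 -0.39401627  0.226     ]
bluetip? [ 0.48687208 -0.27445673  0.226     ] [ 0.49233525 -0.23749915  0.226     ]
red 118 [220.98305085 232.74576271] [[212.3200225830078, 233.76004028320312], [224.80003356933594, 224.4000244140625], [230.3200225830078, 231.760009765625], [217.8400115966797, 241.12002563476562]]
red 543 [319.46040516 426.65009208] [[303.17999267578125, 434.739990234375], [306.02001953125, 414.8599853515625], [335.1400146484375, 419.01995849609375], [332.29998779296875, 438.89996337890625]]
(array([0.46194585, 0.3665066 , 0.03153121]), [np.float64(0.0003883245325743183), np.float64(0.0003883245325744238)])
hole (235.5, 228.525) [0.52369143 0.3594622  0.008     ]
[0.5493 0.382  0.008 ]
[0.5448 0.3343 0.008 ]
[0.3989 0.3368 0.008 ]
[0.4038 0.3887 0.008 ]
side [0.481  0.3618 0.048 ]
side [0.437 0.362 0.048]
side [0.4015 0.3439 0.008 ]
side [0.4036 0.3964 0.008 ]
side [0.5417 0.338  0.008 ]
```

```bash
cat >> h.py <<'E'
def hangR(pa,sgn,tilt=np.pi/4):
    p=np.array([np.cos(pa),np.sin(pa),0]); z=np.array([0,0,1.]); 
    a=np.cos(tilt)*z+np.sin(tilt)*p; x=np.sin(tilt)*z-np.cos(tilt)*p   # comb z, comb x
    X=sgn*x; Z=-a; return np.stack([X,np.cross(Z,X),Z],1)
def wrist(Rm,q1,q23):
    M=R.from_euler('ZY',[q1,q23]).inv().as_matrix()@Rm
    e=R.from_matrix(M).as_euler('ZYZ'); o=[]
    for s in (0,1):
        q4,q5,t=e if not s else (e[0]+np.pi,-e[1],e[2]+np.pi)
        o.append([ (q4+1.04)%(2*np.pi)-1.04, q5, (t-np.pi/2+np.pi)%(2*np.pi)-np.pi])
    return np.array(o)
E
python3 - <<'E'
from h import *
q=status.get_obs(); Rm=R.from_euler('xyz',q['eef_rot']).as_matrix()
print(wrist(Rm,q['qpos'][0],q['qpos'][1]+q['qpos'][2]))
pa=np.radians(106)
for s in (1,-1):
  for q1 in (-.15,-.3):
    for q23 in (1.6,2.0,2.4):
      print(s,q1,q23,np.round(wrist(hangR(pa,s),q1,q23),2).tolist())
E
```

```text
[[-2.39894206e-05  1.32067871e+00 -6.65934101e-02]
 [ 3.14156866e+00 -1.32067871e+00  3.07499924e+00]]
1 -0.15 1.6 [[-0.74, 1.25, 2.85], [2.4, -1.25, -0.29]]
1 -0.15 2.0 [[-0.89, 0.97, -3.11], [2.25, -0.97, 0.03]]
1 -0.15 2.4 [[5.1, 0.77, -2.66], [1.96, -0.77, 0.48]]
1 -0.3 1.6 [[-0.7, 1.15, 2.73], [2.44, -1.15, -0.41]]
1 -0.3 2.0 [[-0.89, 0.87, 3.07], [2.25, -0.87, -0.08]]
1 -0.3 2.4 [[5.03, 0.67, -2.71], [1.88, -0.67, 0.43]]
-1 -0.15 1.6 [[-0.74, 1.25, -0.29], [2.4, -1.25, 2.85]]
-1 -0.15 2.0 [[-0.89, 0.97, 0.03], [2.25, -0.97, -3.11]]
-1 -0.15 2.4 [[5.1, 0.77, 0.48], [1.96, -0.77, -2.66]]
-1 -0.3 1.6 [[-0.7, 1.15, -0.41], [2.44, -1.15, 2.73]]
-1 -0.3 2.0 [[-0.89, 0.87, -0.08], [2.25, -0.87, 3.07]]
-1 -0.3 2.4 [[5.03, 0.67, 0.43], [1.88, -0.67, -2.71]]
```

Run:
```python
from h import *
a=load('scene0'); b=load('side0')
print(onz(a,435.4,260.25,.276))
for A in ((0.5195,-.343),):
    ang=np.radians(61)
    for s in (1,-1):
        P=[A[0]+s*.03*np.cos(ang),A[1]+s*.03*np.sin(ang)]
        print(proj(a,P+[.296]),proj(a,P+[.256]),proj(b,P+[.296]),proj(b,P+[.256]))
    print(proj(b,[*A,.276]),proj(a,[*A,.276]),proj(a,[*A,.014]),proj(b,[*A,.014]))
q=status.get_obs()
def delta(P,yaw,q=q):
    Rm=R.from_euler('xyz',q['eef_rot']).as_matrix(); Rt=R.from_euler('xyz',[np.pi,0,yaw]).as_matrix()
    return np.round(Rm.T@(np.array(P)-q['ee_pos']),4), np.round(R.from_matrix(Rm.T@Rt).as_rotvec()/(np.pi/2),4)
print(delta([.5195,-.343,.38],np.radians(61)))
```

```text
[ 0.52302427 -0.34184617  0.276     ]
(429.61961709572904, 248.07340426312834) (427.13858446050244, 259.01993805850987) (319.75579556829877, 151.22739491497603) (319.7565023968925, 164.8737214586817)
(443.70008845064683, 263.63520340296776) (440.8342183519584, 274.55601463104824) (331.75790089728406, 145.48902507134488) (331.57144427974663, 158.78925981350187)
(325.8074406072944, 155.10052583499976) (435.21647060718766, 261.27093215105936) (419.73521080007527, 323.9389415768609) (325.2408251663164, 234.9758621459823)
(array([-0.5908, -0.7462, -0.1744]), array([-4.0000e-04,  5.0000e-04,  1.1549e+00]))
```

```bash
cat >> h.py <<'E'
def delta(P,Rt):
    q=status.get_obs(); Rm=R.from_euler('xyz',q['eef_rot']).as_matrix()
    if np.ndim(Rt)==0: Rt=R.from_euler('xyz',[np.pi,0,float(Rt)]).as_matrix()
    return np.round(Rm.T@(np.array(P)-q['ee_pos']),4).tolist(), np.round(R.from_matrix(Rm.T@Rt).as_rotvec()/(np.pi/2),4).tolist()
E
python3 - <<'E'
from h import *
print(delta([.40,.2,.38],np.radians(110)),delta([.5,-.15,.38],np.radians(76)))
E
```

```text
([-0.3343, -0.2529, -0.1748], [-0.0005, 0.0002, 0.6105]) ([-0.5218, -0.5649, -0.1745], [-0.0004, 0.0004, 0.9882])
```

```bash
python3 -m jog '[[0,0,-0.05,0,0,0,1],[-0.02,-0.02,-0.1,0,0,0.05,1],[-0.06,-0.04,-0.14,0,0,0.15,1],[-0.1,-0.07,-0.165,0,0,0.25,1],[-0.14,-0.1,-0.17,0,0,0.3,1],[-0.18,-0.13,-0.17,0,0,0.36,1],[-0.22,-0.16,-0.17,0,0,0.42,1],[-0.26,-0.19,-0.17,0,0,0.48,1],[-0.3,-0.22,-0.17,0,0,0.54,1],[-0.33,-0.25,-0.17,0,0,0.61,1],[-0.36,-0.29,-0.17,0,0,0.66,1],[-0.39,-0.33,-0.17,0,0,0.72,1],[-0.41,-0.37,-0.17,0,0,0.78,1],[-0.44,-0.41,-0.17,0,0,0.84,1],[-0.47,-0.45,-0.17,0,0,0.9,1],[-0.49,-0.5,-0.17,0,0,0.95,1],[-0.52,-0.56,-0.17,0,0,0.98,1],[-0.52,-0.56,-0.17,0,0,0.99,1]]'
python3 - <<'E'
from h import *
q=status.get_obs(); print(q['qpos'])
c=shot('wrist','w1'); print(c['world_from_camera'])
print(delta([.5205,-.343,.38],np.radians(61)))
E
```

```text
time_s: 1.95
ee_pos: [0.4995, -0.148, 0.3748]
eef_rot: [-3.14, 0.001, 1.32]
force: [-0.8, 1.0, 0.5]
grip_width: 0.0938
[-3.57830932e-01  1.67277459e-01  1.29903402e+00 -1.16270980e-03
  1.67626704e+00 -1.06749406e-01]
[[ 0.96875264 -0.23993103 -0.0628604   0.51681067]
 [-0.24802521 -0.9384893  -0.24025265 -0.07808098]
 [-0.00134975  0.24833636 -0.96867292  0.55308516]
 [ 0.          0.          0.          1.        ]]
([-0.1816, 0.0683, -0.0056], [-0.0011, 0.0012, 0.1613])
```

View pics/w1.png

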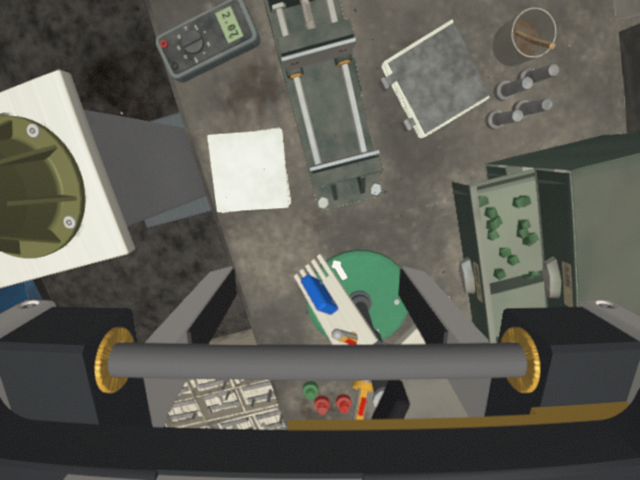

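Run:
```python
from h import *
c=load('w1'); im=c['image'][:,:,::-1]
cv2.imwrite('pics/z3.png',cv2.resize(im[235:430,270:430],None,fx=3.05,fy=3.05,interpolation=cv2.INTER_CUBIC))
i=c['image'].astype(int); k=((i[...,1]>i[...,0]+25)&(i[...,1]>i[...,2]+12)); 
w=np.zeros_like(k); w[245:350,300:415]=1; q=np.argwhere(k&w)[:,::-1]
h=cv2.convexHull(q.astype(np.int32))[:,0]
P=np.array([onz(c,u,v,.014)[:2] for u,v in h])
# keep upper side of outline (image v<300)
A=np.c_[2*P,np.ones(len(P))]; sel=(h[:,1]<335)&~((h[:,0]<330)&(h[:,1]>262)); 
s=np.linalg.lstsq(A[sel],(P[sel]**2).sum(1),rcond=None)[0]; print(s[:2],np.sqrt(s[2]+s[0]**2+s[1]**2), sel.sum())
k=(i.min(2)>170)&(np.mgrid[:480,:640][0]<285)&(np.mgrid[:480,:640][0]>255)&(np.mgrid[:480,:640][1]>328)&(np.mgrid[:480,:640][1]<350)
q=np.argwhere(k)[:,::-1]; P=np.array([onz(c,u,v,.015)[:2] for u,v in q]); print(len(q),q.min(0),P.mean(0),P[np.argmax(P[:,1])],P[np.argmin(P[:,1])])
```

```text
[ 0.52394988 -0.33787914] 0.09167780286892702 18
232 [329 261] [ 0.49864931 -0.27945476] [ 0.49838774 -0.25676267] [ 0.49857575 -0.29993244]
```

View pics/z3.png

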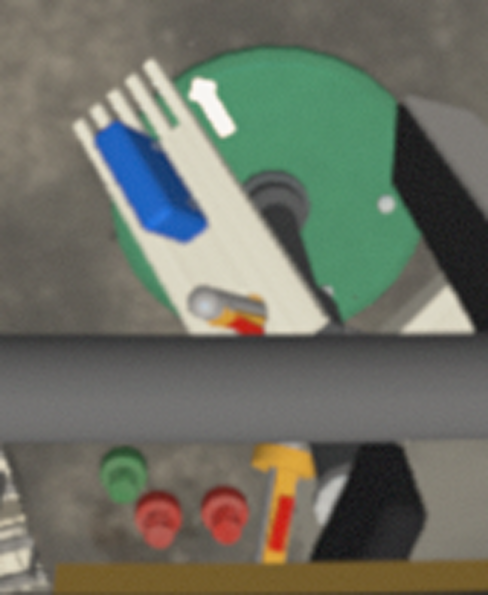

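Run:
```python
from h import *
c=load('w1'); f=lambda u,v:(270+u/3.05,235+v/3.05)
print('tip,tail',onz(c,*f(192,81),.015),onz(c,*f(228,134),.015))
print('post base',onz(c,*f(277,197),.03))
print('blue tip',onz(c,*f(203,302),.224))
```

```text
tip,tail [ 0.49807248 -0.25770726  0.015     ] [ 0.51032634 -0.29330495  0.015     ]
post base [ 0.52852164 -0.33073994  0.03      ]
blue tip [ 0.48936331 -0.27084833  0.224     ]
```

Run:
```python
from h import *
print(delta([.522,-.341,.262],np.radians(60)))
```

```text
([-0.1791, 0.0695, 0.1124], [-0.0011, 0.0012, 0.1724])
```

```bash
python3 -m jog '[[-0.04,0.015,0,0,0,0.05,1],[-0.08,0.03,0,0,0,0.1,1],[-0.13,0.05,0,0,0,0.15,1],[-0.179,0.07,0,0,0,0.172,0.5],[-0.179,0.07,0.01,0,0,0.172,0.3],[-0.179,0.07,0.02,0,0,0.172,0.2]]'
python3 - <<'E'
from h import *
shot('wrist','w2');shot('scene','s2')
a=load('s2')['image'][:,:,::-1];b=load('w2')['image'][:,:,::-1]
cv2.imwrite('pics/z4.png',np.hstack([cv2.resize(a[190:330,350:490],(480,480)),cv2.resize(b[180:480,180:480],(320,320)).repeat(1,0) if 0 else np.vstack([cv2.resize(b[200:480,180:460],(320,320)),np.zeros((160,320,3),np.uint8)])]))
print(delta([.522,-.341,.262],np.radians(60)))
E
```

```text
time_s: 2.6
ee_pos: [0.5226, -0.342, 0.3527]
eef_rot: [-3.138, 0.002, 1.046]
force: [1.5, -0.6, 0.1]
grip_width: 0.0735
([-0.0012, 0.0004, 0.0907], [-0.0026, 0.001, 0.0011])
```

View pics/z4.png

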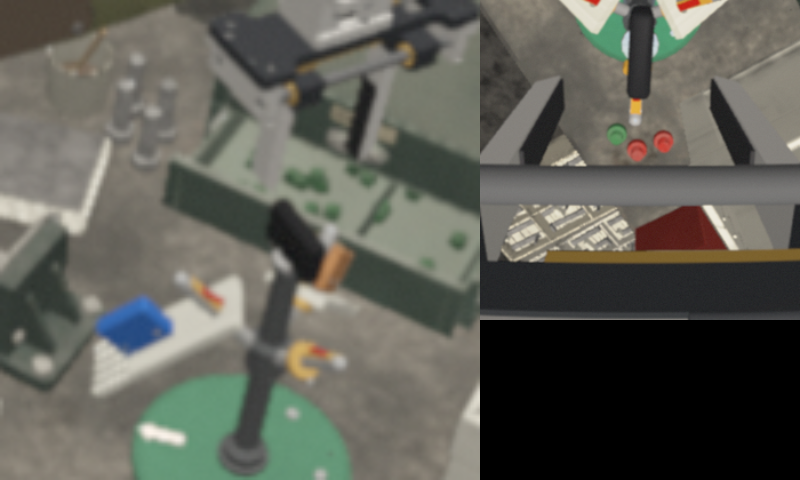

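```bash
python3 -m jog '[[0,0,0.045,0,0,0,0.2],[-0.001,0,0.08,0,0,0,0.2],[-0.001,0,0.091,0,0,0,0.2],[-0.001,0,0.091,0,0,0,-1],[-0.001,0,0.091,0,0,0,-1],[-0.001,0,0.091,0,0,0,-1],[-0.001,0,0.091,0,0,0,-1],[-0.001,0,0.091,0,0,0,-1],[-0.001,0,0.091,0,0,0,-1],[-0.001,0,0.091,0,0,0,-1]]' 40
```

```text
time_s: 3.7
ee_pos: [0.5247, -0.3421, 0.2627]
eef_rot: [3.135, 0.002, 1.049]
force: [28.9, -15.2, -5.0]
grip_width: 0.0162
```

```bash
python3 -m jog '[[0,0.002,0,0,0,0,-1],[0,0.002,0,0,0,0,-1],[0,0.002,0,0,0,0,-1]]'; python3 -c "
from h import *
q=status.get_obs();print(q['qpos'],q['moment'],q['ee_pos'])"
```

```text
time_s: 4.0
ee_pos: [0.5248, -0.3422, 0.2627]
eef_rot: [3.141, 0.001, 1.049]
force: [-16.0, 8.9, 2.6]
grip_width: 0.0157
[-6.35771265e-01  4.42521360e-01  1.19635113e+00 -1.22457463e-03
  1.50213871e+00 -1.13461399e-01] [ 1.6474757   2.868615   -0.20859794] [ 0.52481411 -0.34223162  0.26265829]
```

```bash
python3 -m jog '[[0,-0.001,0,0,0,0.06,-1],[0,-0.001,0,0,0,0.12,-1],[0,-0.001,0,0,0,0.18,-1],[0,-0.001,0,0,0,0.24,-1],[0,-0.001,0,0,0,0.3,-1],[0,-0.001,0,0,0,0.3,-1]]'; python3 -c "
from h import *
q=status.get_obs();print(q['qpos'],q['moment'],q['ee_pos'])"
```

```text
time_s: 4.6
ee_pos: [0.5247, -0.342, 0.2627]
eef_rot: [3.139, -0.0, 0.574]
force: [8.3, -3.3, -4.0]
grip_width: 0.0157
[-6.35805608e-01  4.40753135e-01  1.19878568e+00 -7.64162018e-04
  1.49960542e+00  3.61123066e-01] [-0.52978058 -1.04463183 -0.12691756] [ 0.52469885 -0.3420187   0.26268392]
```

```bash
python3 -m jog '[[0,0,0,0,0,0.06,-1],[0,0,0,0,0,0.12,-1],[0,0,0,0,0,0.18,-1],[0,0,0,0,0,0.24,-1],[0,0,0,0,0,0.3,-1],[0,0,0,0,0,0.36,-1],[0,0,0,0,0,0.42,-1],[0,0,0,0,0,0.48,-1],[0,0,0,0,0,0.54,-1],[0,0,0,0,0,0.6,-1],[0,0,0,0,0,0.6,-1]]'
```

```text
time_s: 5.7
ee_pos: [0.5247, -0.3418, 0.2627]
eef_rot: [3.141, -0.002, -0.37]
force: [0.3, 1.5, -1.2]
grip_width: 0.0157
```

```bash
python3 -m jog '[[0,0,0,0,0,0.06,-1],[0,0,0,0,0,0.12,-1],[0,0,0,0,0,0.18,-1],[0,0,0,0,0,0.24,-1],[0,0,0,0,0,0.3,-1],[0,0,0,0,0,0.36,-1],[0,0,0,0,0,0.42,-1],[0,0,0,0,0,0.48,-1],[0,0,0,0,0,0.54,-1],[0,0,0,0,0,0.54,-1],[0,0,0,0,0,0.54,-1]]';python3 -c "
from h import *
q=status.get_obs();print(q['qpos'],q['moment'],q['ee_pos'])
shot('scene','s3');shot('side','d3')
a=load('s3')['image'][:,:,::-1];b=load('d3')['image'][:,:,::-1]
cv2.imwrite('pics/z5.png',np.hstack([cv2.resize(a[230:360,370:480],(406,480)),cv2.resize(b[130:260,275:375],(369,480))]))"
```

```text
time_s: 6.8
ee_pos: [0.5248, -0.3416, 0.2627]
eef_rot: [-3.141, -0.001, -1.214]
force: [3.4, 2.1, -1.5]
grip_width: 0.0155
[-6.35483666e-01  4.40926209e-01  1.19857688e+00  7.17388543e-05
  1.50048883e+00  2.14931416e+00] [ 0.61737533 -0.14278994 -0.15881918] [ 0.52481373 -0.34157291  0.2626679 ]
```

View pics/z5.png

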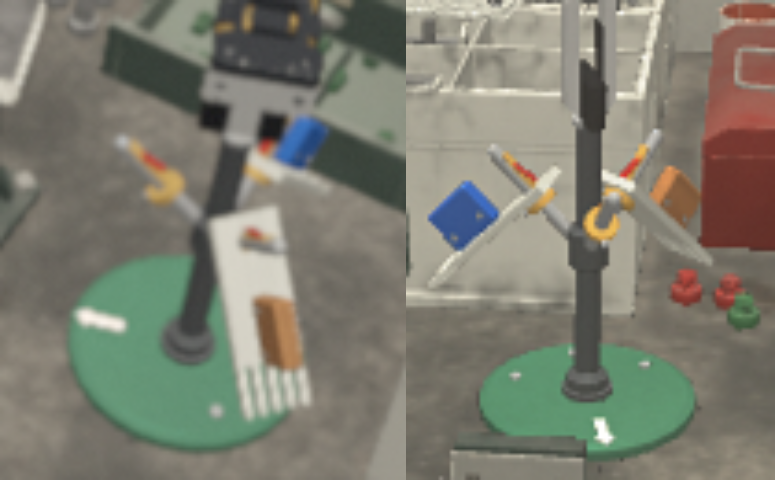

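Run:
```python
from h import *
a=load('s3');b=load('d3')
A=np.array([.5248,-.3418])
P=onz(a,403,268.5,.226);Q=onz(b,330.3,184,.226)
for p in(P,Q): v=p[:2]-A; print(p,np.hypot(*v),np.degrees(np.arctan2(v[1],v[0])))
print(tri(ray(a,403,268.5),ray(b,330.3,184)))
ang=np.radians(180-1.214*180/np.pi); T=[*(A+.082*np.array([np.cos(ang),np.sin(ang)])),.226]; print(np.degrees(ang),T,proj(a,T),proj(b,T))
T[2]=.015;print(proj(a,T),proj(b,T))
```

```text
[ 0.49516974 -0.27094311  0.226     ] 0.07680267643329325 112.69323940658748
[ 0.4983627  -0.25396845  0.226     ] 0.09172410272181454 106.75179623778364
(array([ 0.49994919, -0.26892904,  0.21991992]), [np.float64(0.0004971100014589658), np.float64(0.0004971100014589699)])
110.44292367111808 [np.float64(0.49615952191059143), np.float64(-0.26496431158107514), 0.226] (401.15721365028566, 267.30509086079155) (331.4415543163305, 182.45485270937655)
(392.16723834826666, 316.73674140608057) (330.5119820739505, 247.9275648102986)
```

```bash
python3 -m jog '[[0,0,0,0,0,0,-0.6],[0,0,0,0,0,0,-0.4],[0,0,0,0,0,0,-0.2],[0,0,0,0,0,0,0],[0,0,-0.03,0,0,0,0],[0,0,-0.07,0,0,0,0],[0,0,-0.11,0,0,0,0]]'
python3 - <<'E'
from h import *
pa=np.radians(110.4); Rt=hangR(pa,-1); p=np.array([np.cos(pa),np.sin(pa),0]); z=np.array([0,0,1.])
a=(p+z)/2**.5; xc=(z-p)/2**.5; tip=np.array([.5248,-.3418,.226])+.082*p
hole=tip+.05*a; T=hole-.062*xc+.008*a
print(T,delta(T,Rt)); print(delta(T+[0,0,.1],np.radians(20)))
E
```

```text
time_s: 7.6
ee_pos: [0.5243, -0.3414, 0.3741]
eef_rot: [-3.141, -0.001, -1.215]
force: [0.3, -0.3, 0.5]
grip_width: 0.0471
[ 0.46663977 -0.18541186  0.22317157] ([-0.1665, -0.0001, 0.1507], [0.7642, 0.0004, 1.8479])
([-0.1664, -0.0002, 0.0507], [0.0003, -0.0008, -0.9958])
```

```bash
python3 -m jog '[[-0.04,0,0,0,0,-0.08,0],[-0.08,0,0,0,0,-0.17,0],[-0.12,0,0,0,0,-0.25,0],[-0.16,0,0,0,0,-0.34,0],[-0.2,0,0,0,0,-0.43,0],[-0.2,0,0,0,0,-0.52,0],[-0.2,0,0,0,0,-0.61,0],[-0.2,0,0,0,0,-0.7,0],[-0.2,0,0,0,0,-0.79,0],[-0.2,0,0,0,0,-0.88,0],[-0.2,0,0,0,0,-0.97,0],[-0.2,0,0,0,0,-1,0]]'
python3 - <<'E'
from h import *
pa=np.radians(110.4); Rt=hangR(pa,-1); p=np.array([np.cos(pa),np.sin(pa),0]); z=np.array([0,0,1.])
a=(p+z)/2**.5; xc=(z-p)/2**.5; tip=np.array([.5248,-.3418,.226])+.082*p
hole=tip+.05*a; T=hole-.062*xc+.008*a
print(T,delta(T,Rt)); print(delta(T+[0,0,.1],pa)); print(status.get_obs()['qpos'])
E
```

```text
time_s: 8.8
ee_pos: [0.4546, -0.1539, 0.374]
eef_rot: [3.14, -0.001, 0.361]
force: [-0.1, 0.8, 0.7]
grip_width: 0.0471
[ 0.46663977 -0.18541186  0.22317157] ([-0.0, 0.0335, 0.1509], [-0.3885, -0.3913, -0.9409])
([0.0001, 0.0336, 0.0509], [0.0011, 0.0003, -0.9967])
[-4.02531739e-01  6.79763196e-02  1.41109408e+00 -5.19260499e-04
  1.66095141e+00  8.06968395e-01]
```

```bash
python3 -m jog '[[0,0,0,-0.03,-0.03,-0.08,0],[0,0.01,0,-0.06,-0.06,-0.15,0],[0,0.01,0.01,-0.09,-0.09,-0.23,0],[0,0.01,0.01,-0.12,-0.12,-0.3,0],[0,0.02,0.02,-0.16,-0.16,-0.38,0],[0,0.02,0.02,-0.19,-0.19,-0.46,0],[0,0.02,0.03,-0.22,-0.22,-0.54,0],[0,0.03,0.03,-0.26,-0.26,-0.62,0],[0,0.03,0.04,-0.29,-0.29,-0.7,0],[0,0.03,0.04,-0.32,-0.32,-0.78,0],[0,0.03,0.05,-0.36,-0.36,-0.86,0],[0,0.033,0.05,-0.389,-0.391,-0.941,0],[0,0.033,0.05,-0.389,-0.391,-0.941,0],[0,0.033,0.05,-0.389,-0.391,-0.941,0]]'
python3 - <<'E'
from h import *
pa=np.radians(110.4); Rt=hangR(pa,-1); p=np.array([np.cos(pa),np.sin(pa),0]); z=np.array([0,0,1.])
a=(p+z)/2**.5; xc=(z-p)/2**.5; tip=np.array([.5248,-.3418,.226])+.082*p
hole=tip+.05*a; T=hole-.062*xc+.008*a
print(T,delta(T,Rt)); q=status.get_obs()['qpos'];print(q, wrist(Rt,q[0],q[1]+q[2]))
E
```

```text
time_s: 10.2
ee_pos: [0.4663, -0.1849, 0.3247]
eef_rot: [3.137, 0.785, 1.92]
force: [-0.5, -0.2, 0.2]
grip_width: 0.0472
[ 0.46663977 -0.18541186  0.22317157] ([0.0713, -0.0002, 0.0722], [0.0, -0.0004, -0.0029])
[-0.1058567  -0.0773141   1.84569175 -0.78589446  1.10659505 -0.18722101] [[-0.78659619  1.10649601 -0.19150839]
 [ 2.35499646 -1.10649601  2.95008426]]
```

```bash
cat >> h.py <<'E'
DATA=[([1.241378,.300297,1.521431,0,1.320679,-.066593],[.142839,.530929,.205045]),
([-.357831,.167277,1.299034,-.001163,1.676267,-.106749],[.4995,-.148,.3748]),
([-.635483666,.440926209,1.19857688,7e-5,1.50048883,2.14931416],[.52481373,-.34157291,.2626679]),
([-.402531739,.0679763196,1.41109408,-.00051926,1.66095141,.806968],[.4546,-.1539,.374]),
([-.1058567,-.0773141,1.84569175,-.78589446,1.10659505,-.18722101],[.4663,-.1849,.3247])]
def fk(q,k):
    a1,d1,L2,a3,L3,d6=k; q=np.array(q)
    up=lambda t:np.array([np.sin(t),0,np.cos(t)]); fw=lambda t:np.array([np.cos(t),0,-np.sin(t)])
    w=np.array([a1,0,d1])+L2*up(q[1])+L3*up(q[1]+q[2])+a3*fw(q[1]+q[2])
    Rm=R.from_euler('ZYZYZ',[q[0],q[1]+q[2],q[3],q[4],q[5]+np.pi/2]).as_matrix()
    return R.from_euler('Z',q[0]).apply(w)+d6*Rm[:,2],Rm
def fit():
    from scipy.optimize import least_squares
    f=lambda k:np.concatenate([fk(q,k)[0]-np.array(x) for q,x in DATA]+[1e-3*(np.array(k)-[0,.3,.4,0,.4,.25])])
    return least_squares(f,[0,.3,.4,0,.4,.25])
def ik(T,Rt,k,q0):
    from scipy.optimize import least_squares
    def f(q):
        x,Rm=fk(q,k); return np.r_[(x-T)*10,R.from_matrix(Rm.T@Rt).as_rotvec()]
    s=least_squares(f,q0); return s.x,np.abs(s.fun).max()
E
python3 - <<'E'
from h import *
s=fit(); k=s.x; print(np.round(k,4),np.abs(s.fun).max())
pa=np.radians(110.4); Rt=hangR(pa,-1); p=np.array([np.cos(pa),np.sin(pa),0]); z=np.array([0,0,1.])
a=(p+z)/2**.5; xc=(z-p)/2**.5; tip=np.array([.5248,-.3418,.226])+.082*p
for d in (.05,.02,0,-.056,-.068,):
    hole=tip+d*a; T=hole-.062*xc+.008*a
    q,e=ik(T,Rt,k,DATA[-1][0]); print(d,np.round(q,3),e)
E
```

```text
Traceback (most recent call last):
  File "h.py", line 53, in fit
    return least_squares(f,[0,.3,.4,0,.4,.25])
  File "h.py", line 52, in <lambda>
    f=lambda k:np.concatenate([fk(q,k)[0]-np.array(x) for q,x in DATA]+[1e-3*(np.array(k)-[0,.3,.4,0,.4,.25])])
                               ~~^^^^^
  File "h.py", line 48, in fk
    Rm=R.from_euler('ZYZYZ',[q[0],q[1]+q[2],q[3],q[4],q[5]+np.pi/2]).as_matrix()
       ~~~~~~~~~~~~^^^^^^^^^^^^^^^^^^^^^^^^^^^^^^^^^^^^^^^^^^^^^^^^^
  File "scipy/spatial/transform/_rotation.pyx", line 1413, in scipy.spatial.transform._rotation.Rotation.from_euler
ValueError: Expected axis specification to be a non-empty string of upto 3 characters, got ZYZYZ
```

```bash
sed -i "s/Rm=R.from_euler('ZYZYZ',\[q\[0\],q\[1\]+q\[2\],q\[3\],q\[4\],q\[5\]+np.pi\/2\]).as_matrix()/Rm=(R.from_euler('ZY',[q[0],q[1]+q[2]])*R.from_euler('ZYZ',[q[3],q[4],q[5]+np.pi\/2])).as_matrix()/" h.py
python3 - <<'E'
from h import *
s=fit(); k=s.x; print(np.round(k,4),np.abs(s.fun).max())
pa=np.radians(110.4); Rt=hangR(pa,-1); p=np.array([np.cos(pa),np.sin(pa),0]); z=np.array([0,0,1.])
a=(p+z)/2**.5; xc=(z-p)/2**.5; tip=np.array([.5248,-.3418,.226])+.082*p
for d in (.05,.02,0,-.056,-.068,):
    hole=tip+d*a; T=hole-.062*xc+.008*a
    q,e=ik(T,Rt,k,DATA[-1][0]); print(d,np.round(q,3),e)
E
```

```text
[0.0227 0.1763 0.4027 0.0211 0.4302 0.2227] 0.03606962848825185
0.05 [-0.092  0.021  1.979 -0.891  0.961  0.02 ] 2.7200464103316335e-14
0.02 [-0.137  0.073  1.981 -0.924  0.896  0.041] 1.0946799022804043e-12
0 [-0.166  0.109  1.979 -0.948  0.855  0.058] 1.460831455801781e-11
-0.056 [-0.242  0.22   1.961 -1.029  0.751  0.115] 1.6653345369377348e-15
-0.068 [-0.257  0.244  1.954 -1.048  0.731  0.129] 2.220446049250313e-15
```

```bash
sed -i "s/a1,d1,L2,a3,L3,d6=k;/a1,d1,L2,a3,L3,d6,dy=k;/; s/w=np.array(\[a1,0,d1\])/w=np.array([a1,dy,d1])/; s/\[0,.3,.4,0,.4,.25\]/[0,.3,.4,0,.4,.25,.037]/g" h.py
cat > ikt.py <<'E'
from h import *
import sys
s=fit(); k=s.x; print(np.round(k,4),np.abs(s.fun).max())
for deg in (110.4,116):
  for tl in (45,40):
    pa=np.radians(deg); Rt=hangR(pa,-1,np.radians(tl)); p=np.array([np.cos(pa),np.sin(pa),0]); z=np.array([0,0,1.])
    a=(p+z)/2**.5; xc=(z-p)/2**.5; tip=np.array([.5248,-.3418,.226])+.082*p
    for d in (.05,.0,-.068,):
      hole=tip+d*a; T=hole-.062*xc+.008*a
      q,e=ik(T,Rt,k,DATA[-1][0]); print(deg,tl,d,np.round(q,3),e)
E
python3 ikt.py
```

```text
[1.000e-04 2.211e-01 4.242e-01 4.090e-02 4.474e-01 2.706e-01 3.660e-02] 7.888315079843805e-05
110.4 45 0.05 [-0.107  0.03   1.989 -0.901  0.939  0.027] 1.3627987627273797e-13
110.4 45 0.0 [-0.183  0.114  1.992 -0.962  0.832  0.066] 4.857836355398604e-11
110.4 45 -0.068 [-0.278  0.244  1.971 -1.068  0.708  0.14 ] 3.885780586188048e-15
110.4 40 0.05 [-0.145  0.024  1.954 -0.77   0.943 -0.103] 1.942890293094024e-15
110.4 40 0.0 [-0.219  0.108  1.956 -0.814  0.836 -0.084] 8.271161533457416e-13
110.4 40 -0.068 [-0.309  0.236  1.936 -0.892  0.707 -0.041] 1.6653345369377348e-15
116 45 0.05 [-0.153 -0.046  2.064 -0.898  0.837 -0.078] 1.6958656701149266e-13
116 45 0.0 [-0.229  0.053  2.059 -0.97   0.728 -0.027] 1.001213001394774e-10
116 45 -0.068 [-0.319  0.2    2.028 -1.099  0.605  0.073] 6.106226635438361e-15
116 40 0.05 [-0.191 -0.046  2.023 -0.75   0.853 -0.226] 5.440092820663267e-14
116 40 0.0 [-0.263  0.05   2.019 -0.8    0.742 -0.201] 6.3563043717351775e-12
116 40 -0.068 [-0.348  0.195  1.988 -0.89   0.613 -0.142] 1.6653345369377348e-15
```

Run:
```python
from h import *
a=load('scene0');im=a['image'][:,:,::-1]
cv2.imwrite('pics/z6.png',cv2.resize(im[90:270,90:300],None,fx=3,fy=3,interpolation=cv2.INTER_CUBIC))
b=load('side0')
for n,c,u,v,z in (('corner',a,193,208,0),('c2',a,285,142,0),('s',b,301,418,.2)): print(n,onz(c,u,v,z))
```

```text
corner [0.52290095 0.56368491 0.        ]
c2 [1.0546929  0.55313994 0.        ]
s [0.47414027 0.48269555 0.2       ]
```

View pics/z6.png

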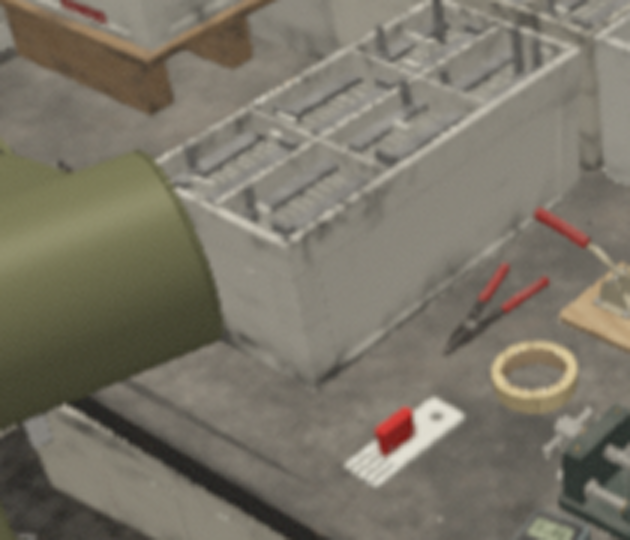

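```bash
cat >> h.py <<'E'
def combR(yaw,lean=0.):   # tool rotation: comb x at yaw, tool x=-comb x, back of tool leaning to comb +x by lean
    p=np.array([-np.cos(yaw),-np.sin(yaw),0])
    return hangR(np.arctan2(p[1],p[0]),-1,-lean)
E
python3 - <<'E'
from h import *
k=fit().x
Rt=combR(np.radians(-2),np.radians(10)); print(np.round(Rt,3))
T=np.array([.46,.363,.22]); print(delta(T,Rt)); print(ik(T,Rt,k,DATA[0][0])); print(ik(T-[0,0,.208],Rt,k,DATA[0][0]))
print(delta([.46,.1,.34],combR(np.radians(-40),0)))
E
```

```text
[[-0.984  0.035 -0.174]
 [ 0.034  0.999  0.006]
 [ 0.174  0.    -0.985]]
([0.4397, 0.1831, -0.2904], [-0.2325, 0.5369, -0.7445])
(array([ 0.56040927,  0.45699863,  1.28223158,  0.09755798,  1.5474435 ,
       -0.9848533 ]), np.float64(1.4449552665496412e-12))
(array([ 0.56040927,  0.67522817,  1.45968486,  0.10670704,  1.15376558,
       -1.02592702]), np.float64(2.45597986392454e-11))
([0.1801, 0.0926, -0.2011], [-0.1279, 0.4886, -0.3145])
```

```bash
python3 -m jog '[[0.01,0.0,-0.03,-0.01,0.03,-0.04,0.3],[0.04,0.015,-0.05,-0.03,0.07,-0.1,0.3],[0.08,0.03,-0.08,-0.05,0.12,-0.16,0.3],[0.12,0.045,-0.11,-0.07,0.16,-0.22,0.3],[0.16,0.06,-0.14,-0.09,0.2,-0.28,0.3],[0.2,0.075,-0.17,-0.11,0.25,-0.34,0.3],[0.24,0.09,-0.2,-0.13,0.29,-0.4,0.3],[0.28,0.11,-0.22,-0.15,0.34,-0.47,0.3],[0.32,0.13,-0.24,-0.17,0.38,-0.53,0.3],[0.36,0.15,-0.26,-0.19,0.43,-0.6,0.3],[0.4,0.17,-0.275,-0.21,0.48,-0.67,0.3],[0.43,0.18,-0.29,-0.22,0.52,-0.72,0.3],[0.44,0.183,-0.29,-0.233,0.537,-0.745,0.3],[0.44,0.183,-0.29,-0.233,0.537,-0.745,0.3],[0.44,0.183,-0.29,-0.233,0.537,-0.745,0.3]]'
python3 - <<'E'
from h import *
shot('wrist','w4')
E
```

```text
time_s: 11.7
ee_pos: [0.4604, 0.3626, 0.22]
eef_rot: [-3.142, -0.174, 3.105]
force: [0.9, 0.4, 0.4]
grip_width: 0.0612
```

View pics/w4.png

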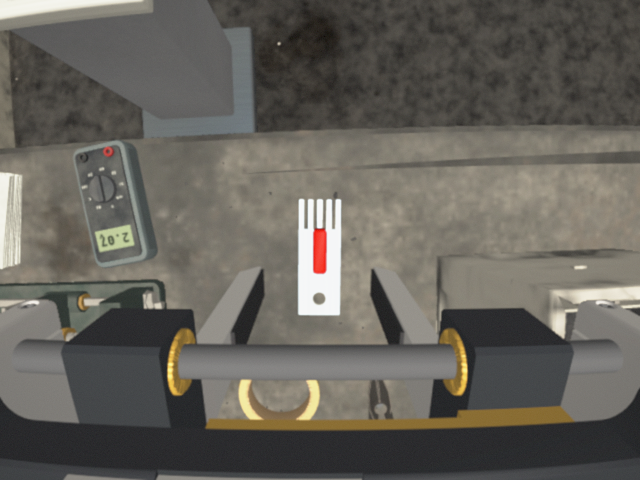

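The wrist view shows the comb clearly. The handle is at about (320,252), the hole at (319,298) and the tines point up. It is nearly aligned with the tool.

Run:
```python
from h import *
c=load('w4'); i=c['image'].astype(int); g=i.min(2)
V,U=np.mgrid[:480,:640]; win=(U>285)&(U<355)&(V>190)&(V<325)
red=(i[...,0]>i[...,1]+70)&win; pl=((g>190)|red)&win
q=np.argwhere(red)[:,::-1]; P=np.array([onz(c,u,v,.048)[:2] for u,v in q]).astype(np.float32)
r=cv2.minAreaRect(P); print('red',r, P.mean(0))
cn=max(cv2.findContours(pl.astype(np.uint8),0,cv2.CHAIN_APPROX_NONE)[0],key=cv2.contourArea)[:,0]
P=np.array([onz(c,u,v,.008)[:2] for u,v in cn]).astype(np.float32); r=cv2.minAreaRect(P); print('plate',r)
hole=(g<150)&(U>308)&(U<330)&(V>288)&(V<310); q=np.argwhere(hole)[:,::-1]; print(len(q),q.mean(0),onz(c,*q.mean(0),.008),onz(c,*q.mean(0),.004))
```

```text
red ((0.4614650309085846, 0.3658240735530853), (0.014105932787060738, 0.04803018644452095), 87.859375) [0.4609739 0.365592 ]
plate ((0.4735756516456604, 0.3652414381504059), (0.051087636500597, 0.14036281406879425), 87.62953186035156)
101 [318.66336634 298.11881188] [0.52367098 0.36286249 0.008     ] [0.52470319 0.36284394 0.004     ]
```

Run:
```python
from h import *
Rt=combR(np.radians(-2.2),np.radians(10))
print(delta([.471,.365,.08],Rt)); print(delta([.471,.365,.0125],Rt))
```

```text
([-0.0346, 0.0028, 0.1366], [0.0001, 0.0007, 0.0011])
([-0.0463, 0.0028, 0.203], [0.0001, 0.0007, 0.0011])
```

```bash
python3 -m jog '[[-0.012,0.003,0.045,0,0.001,0.001,0.3],[-0.023,0.003,0.09,0,0.001,0.001,0.3],[-0.035,0.003,0.137,0,0.001,0.001,0.3],[-0.039,0.003,0.16,0,0.001,0.001,0.2],[-0.043,0.003,0.185,0,0.001,0.001,0],[-0.046,0.003,0.2,0,0.001,0.001,0],[-0.046,0.003,0.203,0,0.001,0.001,0],[-0.046,0.003,0.203,0,0.001,0.001,0]]' 40
python3 - <<'E'
from h import *
Rt=combR(np.radians(-2.2),np.radians(10))
print(delta([.471,.365,.0125],Rt)); shot('wrist','w5')
E
```

```text
time_s: 12.55
ee_pos: [0.4711, 0.3653, 0.0135]
eef_rot: [3.141, -0.174, 3.103]
force: [-0.1, 0.1, 1.1]
grip_width: 0.0469
([-0.0001, -0.0003, 0.001], [0.0005, 0.0002, -0.0002])
```

View pics/w5.png

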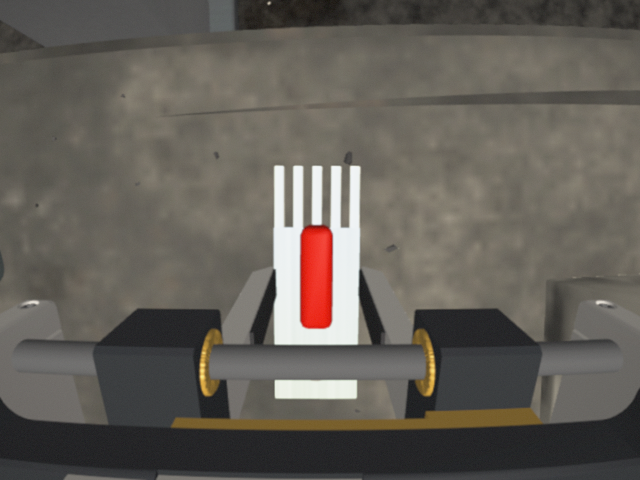

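```bash
python3 -m jog '[[0,0,0,0,0,0,-1],[0,0,0,0,0,0,-1],[0,0,0,0,0,0,-1],[0,0,0,0,0,0,-1],[0,0,0,0,0,0,-1],[0,0,0,0,0,0,-1],[0,0,0,0,0,0,-1]]' 60; python3 -m jog '[[0.002,0,-0.012,0,0,0,-1],[0.006,0,-0.035,0,0,0,-1],[0.012,0,-0.07,0,0,0,-1],[0.02,0,-0.11,0,0,0,-1],[0.03,0,-0.15,0,0,0,-1],[0.04,0,-0.2,0,0,0,-1],[0.04,0,-0.2,0,0,0,-1]]'
python3 - <<'E'
from h import *
print(status.get_obs()['qpos'])
shot('wrist','w6');shot('side','d6')
E
```

```text
time_s: 13.3
ee_pos: [0.4714, 0.3655, 0.0142]
eef_rot: [3.14, -0.173, 3.103]
force: [-1.0, -1.6, 4.9]
grip_width: 0.0158
time_s: 14.0
ee_pos: [0.4678, 0.3665, 0.2257]
eef_rot: [3.134, -0.164, 3.104]
force: [0.9, 0.2, -3.1]
grip_width: 0.0156
[ 0.55815576  0.46505236  1.25659924  0.09821735  1.55237099 -0.98310741]
```

View pics/w6.png

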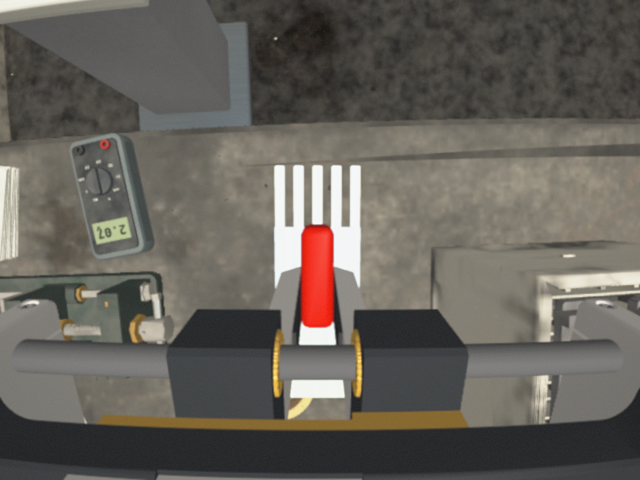

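View pics/d6.png

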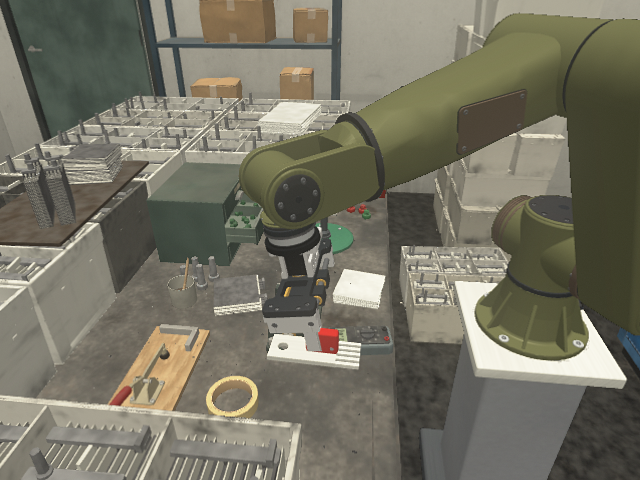

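```bash
cat >> h.py <<'E'
AX=np.array([.5248,-.3418]); PA=np.radians(110.4)
_p=np.array([np.cos(PA),np.sin(PA),0]); _z=np.array([0,0,1.]); A_=(_p+_z)/2**.5; XC=(_z-_p)/2**.5
TIP=np.r_[AX,.226]+.082*_p
Rc_g=R.from_euler('xyz',[0,0,np.radians(-2.2)]).as_matrix(); Rt_g=R.from_euler('xyz',[3.14159,-.173,3.103]).as_matrix()
C=Rc_g.T@Rt_g
HT=np.array([.0527,0,-.0102])   # hole - TCP in comb frame
RcH=np.stack([XC,np.cross(A_,XC),A_],1)
def hang(d,off=(0,0,0)):  # tool target with hole at TIP+d*A (+off in comb frame)
    Rt=RcH@C; hole=TIP+d*A_+RcH@np.array(off); return hole-RcH@HT, Rt
def now():
    q=status.get_obs(); Rm=R.from_euler('xyz',q['eef_rot']).as_matrix(); Rc=Rm@C.T
    h=q['ee_pos']+Rc@HT; return h,Rc,RcH.T@(h-TIP),q
E
python3 - <<'E'
from h import *
k=fit().x
for d in (.1,.03,0,-.056,-.068):
    T,Rt=hang(d); q,e=ik(T,Rt,k,DATA[-1][0]); print(d,np.round(T,4),np.round(q,3),e)
print(delta(*hang(.1))); T,Rt=hang(.1)
M=R.from_euler('xyz',status.get_obs()['eef_rot']).as_matrix(); print(M.T@[0,0,.1])
print(C)
E
```

```text
0.1 [ 0.4561 -0.157   0.2667] [-0.119 -0.049  1.885 -0.617  1.083 -0.24 ] 8.326672684688674e-16
0.03 [ 0.4733 -0.2034  0.2172] [-0.223  0.052  1.904 -0.645  0.928 -0.251] 1.887379141862766e-14
0 [ 0.4807 -0.2233  0.1959] [-0.264  0.102  1.904 -0.661  0.866 -0.25 ] 4.815592369311616e-13
-0.056 [ 0.4945 -0.2604  0.1563] [-0.335  0.204  1.889 -0.7    0.758 -0.242] 6.058112638478838e-11
-0.068 [ 0.4975 -0.2683  0.1479] [-0.349  0.227  1.884 -0.709  0.737 -0.239] 1.8549120919203555e-10
([-0.0012, -0.5224, -0.0496], [0.1687, -0.44, 0.7477])
[ 0.01708844  0.00022225 -0.09852886]
[[-9.85072767e-01  1.95866829e-04 -1.72138334e-01]
 [ 1.92493117e-04  9.99999981e-01  3.62911500e-05]
 [ 1.72138338e-01  2.61397909e-06 -9.85072785e-01]]
```

```bash
python3 -m jog '[[0.005,-0.02,-0.04,0.01,-0.03,0.05,-1],[0.01,-0.06,-0.07,0.02,-0.06,0.11,-1],[0.015,-0.1,-0.1,0.04,-0.09,0.16,-1],[0.015,-0.14,-0.11,0.05,-0.13,0.22,-1],[0.015,-0.18,-0.12,0.06,-0.16,0.28,-1],[0.015,-0.22,-0.12,0.07,-0.2,0.34,-1],[0.015,-0.26,-0.12,0.09,-0.23,0.4,-1],[0.015,-0.3,-0.12,0.1,-0.27,0.46,-1],[0.015,-0.34,-0.12,0.12,-0.31,0.52,-1],[0.015,-0.38,-0.12,0.13,-0.34,0.58,-1],[0.012,-0.42,-0.11,0.14,-0.38,0.64,-1],[0.008,-0.46,-0.09,0.16,-0.41,0.7,-1],[0.004,-0.5,-0.07,0.169,-0.44,0.748,-1],[0,-0.522,-0.05,0.169,-0.44,0.748,-1],[-0.001,-0.522,-0.05,0.169,-0.44,0.748,-1],[-0.001,-0.522,-0.05,0.169,-0.44,0.748,-1]]'
python3 - <<'E'
from h import *
h,Rc,d,q=now(); print(h,d,np.degrees(R.from_matrix(RcH.T@Rc).as_rotvec()))
print(delta(*hang(.03)))
shot('wrist','w7');shot('side','d7');shot('scene','s7')
a=load('s7')['image'][:,:,::-1];b=load('d7')['image'][:,:,::-1]
cv2.imwrite('pics/z7.png',np.hstack([cv2.resize(a[190:350,340:480],(420,480)),cv2.resize(b[110:260,255:375],(384,480))[:,:380]]))
E
```

```text
time_s: 15.7
ee_pos: [0.4554, -0.1566, 0.2659]
eef_rot: [-3.139, 0.611, 1.927]
force: [0.5, -0.0, -1.1]
grip_width: 0.0159
[ 0.47096463 -0.19829329  0.29590073] [-0.00096947 -0.00043649  0.09982402] [-0.15783328  0.07910328  0.04697997]
([-0.0131, 0.0006, 0.0687], [-0.0018, -0.0009, 0.0002])
```

View pics/z7.png

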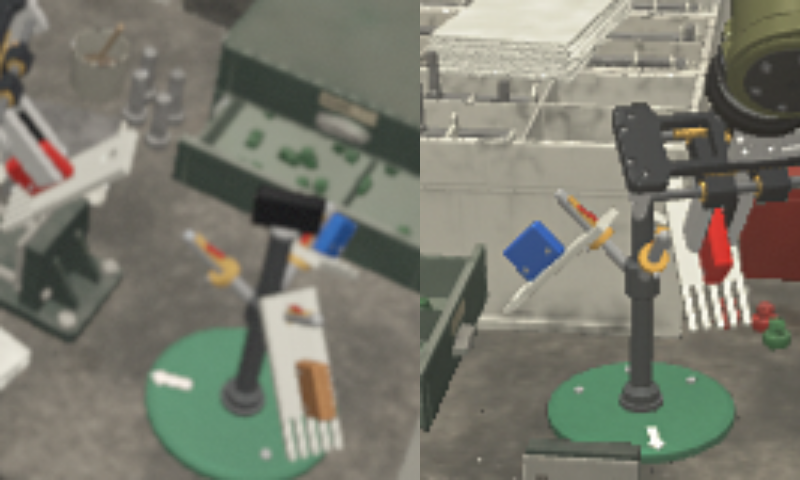

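View pics/w7.png

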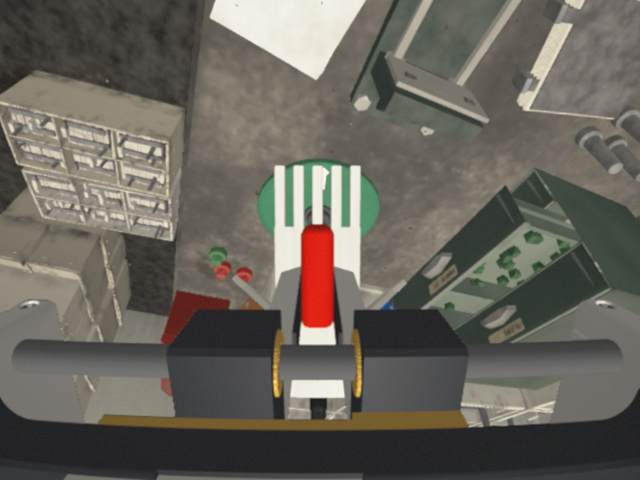

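Run:
```python
from h import *
print(delta(*hang(.012)))
```

```text
([-0.0155, -0.0006, 0.0879], [0.0002, 0.0002, 0.0002])
```

```bash
python3 -m jog '[[-0.003,0,0.02,0,0,0,-1],[-0.007,0,0.04,0,0,0,-1],[-0.011,0,0.06,0,0,0,-1],[-0.014,0,0.08,0,0,0,-1],[-0.0155,-0.0005,0.088,0,0,0,-1],[-0.0155,-0.0005,0.088,0,0,0,-1],[-0.0155,-0.0005,0.088,0,0,0,-1]]'
python3 - <<'E'
from h import *
h,Rc,d,q=now(); print(h,d,np.degrees(R.from_matrix(RcH.T@Rc).as_rotvec()),q['force'])
shot('side','d8');shot('scene','s8')
a=load('s8')['image'][:,:,::-1];b=load('d8')['image'][:,:,::-1]
print(proj(load('s8'),h),proj(load('s8'),TIP),proj(load('d8'),h),proj(load('d8'),TIP))
cv2.imwrite('pics/z8.png',np.hstack([cv2.resize(a[235:300,375:435],(443,480),interpolation=cv2.INTER_CUBIC),cv2.resize(b[155:220,305:353],(354,480),interpolation=cv2.INTER_CUBIC)]))
E
```

```text
time_s: 16.55
ee_pos: [0.478, -0.2148, 0.2051]
eef_rot: [3.141, 0.613, 1.927]
force: [0.3, -0.0, -2.7]
grip_width: 0.0159
[ 0.49355244 -0.25647984  0.23514653] [0.00020185 0.00045245 0.0127333 ] [ 0.06453116 -0.03412556  0.00667889] [ 0.34631138 -0.01492483 -2.68995685]
(398.2441935018904, 264.14335938880856) (401.1603323296454, 267.288378179672) (332.1782171092221, 180.59759459288017) (331.42005208182945, 182.45706450852649)
```

View pics/z8.png

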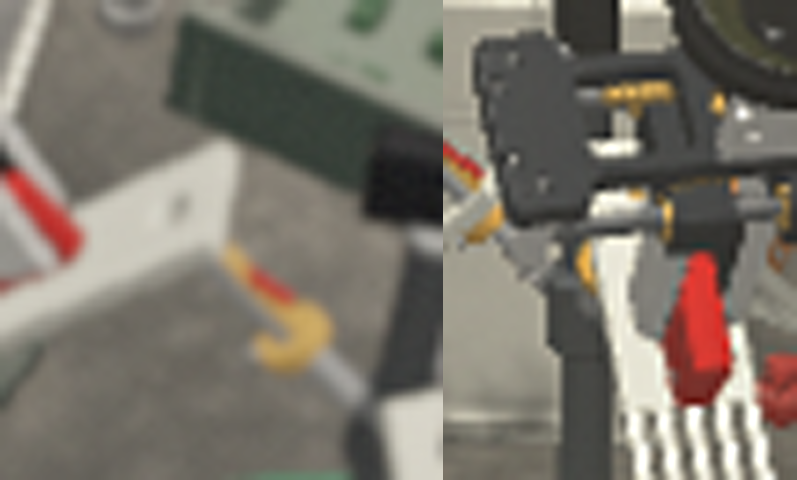

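```bash
python3 -m jog '[[-0.0009,-0.0005,0.005,0,0,0,-1],[-0.0017,-0.0005,0.01,0,0,0,-1],[-0.0026,-0.0005,0.015,0,0,0,-1],[-0.0026,-0.0005,0.015,0,0,0,-1]]'
python3 - <<'E'
from h import *
h,Rc,d,q=now(); print(d,np.degrees(R.from_matrix(RcH.T@Rc).as_rotvec()),RcH.T@q['force'],q['moment'])
E
```

```text
time_s: 17.05
ee_pos: [0.4813, -0.2254, 0.1938]
eef_rot: [3.141, 0.613, 1.927]
force: [0.4, 0.3, -2.6]
grip_width: 0.0159
[ 1.84685800e-05 -2.07937789e-04 -3.07735180e-03] [ 0.04431869 -0.0196341   0.01689106] [-1.94989516  0.46814056 -1.76211395] [0.50463238 0.23885736 0.0169505 ]
```

```bash
python3 -m jog '[[-0.0009,0,0.005,0,0,0,-1],[-0.0017,0,0.01,0,0,0,-1],[-0.0017,0,0.01,0,0,0,-1]]'
python3 - <<'E'
from h import *
h,Rc,d,q=now(); print(d,np.degrees(R.from_matrix(RcH.T@Rc).as_rotvec()),RcH.T@q['force'],q['moment'])
shot('scene','s9'); a=load('s9')['image'][:,:,::-1]
cv2.imwrite('pics/z9.png',cv2.resize(a[235:300,375:435],(554,600),interpolation=cv2.INTER_CUBIC))
E
```

```text
time_s: 17.35
ee_pos: [0.4836, -0.2324, 0.1859]
eef_rot: [-3.141, 0.612, 1.927]
force: [-0.8, -0.0, -2.4]
grip_width: 0.0155
[-0.00031058 -0.00047302 -0.0139131 ] [-0.00456476  0.01154597  0.02829622] [-1.90557826 -0.77541496 -1.53568169] [ 0.53228523  0.19627054 -0.01813434]
```

View pics/z9.png

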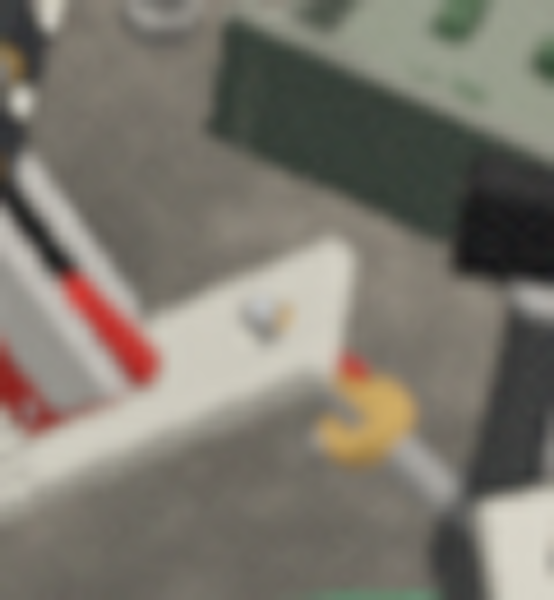

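```bash
python3 -m jog '[[-0.0007,0.0003,0.004,0,0,0,-1],[-0.0014,0.0003,0.008,0,0,0,-1],[-0.0021,0.0003,0.012,0,0,0,-1],[-0.0025,0.0003,0.015,0,0,0,-1],[-0.0025,0.0003,0.015,0,0,0,-1]]'
python3 - <<'E'
from h import *
h,Rc,d,q=now(); print(d,np.degrees(R.from_matrix(RcH.T@Rc).as_rotvec()),RcH.T@q['force'],q['moment'])
E
```

```text
time_s: 17.9
ee_pos: [0.4879, -0.2425, 0.1754]
eef_rot: [3.141, 0.613, 1.927]
force: [2.4, -2.4, -1.5]
grip_width: 0.0156
[ 2.75835670e-05  5.84305223e-05 -2.90808229e-02] [ 0.0232283  -0.02792085  0.01896189] [ 1.17629954  1.41612185 -3.24895152] [-0.06227686 -0.12944715  0.20376177]
```

```bash
python3 -m jog '[[-0.0005,0,0.003,0,0,0,-1],[-0.001,0,0.006,0,0,0,-1],[-0.0014,0,0.008,0,0,0,-1],[-0.0014,0,0.008,0,0,0,-1]]'
cat > st.py <<'E'
from h import *
h,Rc,d,q=now(); print('d',np.round(d*1000,2),'rot',np.round(np.degrees(R.from_matrix(RcH.T@Rc).as_rotvec()),2),'Fcomb',np.round(RcH.T@q['force'],2),'M',np.round(q['moment'],2))
E
python3 st.py
```

```text
time_s: 18.3
ee_pos: [0.4899, -0.2481, 0.1694]
eef_rot: [-3.142, 0.613, 1.927]
force: [2.6, -1.8, -2.5]
grip_width: 0.0154
d [-9.000e-02 -2.000e-02 -3.749e+01] rot [ 0.01 -0.02  0.03] Fcomb [ 0.06  1.79 -3.54] M [ 0.04 -0.11  0.24]
```

```bash
python3 -m jog '[[-0.0005,0,0.003,0,0,0,-1],[-0.001,0,0.006,0,0,0,-1],[-0.0014,0,0.008,0,0,0,-1],[-0.0014,0,0.008,0,0,0,-1]]'; python3 st.py
```

```text
time_s: 18.7
ee_pos: [0.4917, -0.2537, 0.1632]
eef_rot: [-3.141, 0.612, 1.927]
force: [1.5, -2.4, -2.1]
grip_width: 0.0157
d [ -0.3   -0.3  -46.04] rot [-0.04  0.01  0.04] Fcomb [ 0.54  0.56 -3.45] M [0.13 0.06 0.06]
```

```bash
python3 -m jog '[[-0.0003,0.0002,0.002,0,0,0,-1],[-0.0007,0.0002,0.004,0,0,0,-1],[-0.0007,0.0002,0.004,0,0,0,-1]]'; python3 st.py;  python3 -m jog '[[-0.0003,0.0002,0.002,0,0,0,-1],[-0.0005,0.0002,0.003,0,0,0,-1],[-0.0005,0.0002,0.003,0,0,0,-1]]'; python3 st.py
```

```text
time_s: 19.0
ee_pos: [0.4926, -0.2557, 0.1602]
eef_rot: [-3.14, 0.611, 1.927]
force: [-5.5, 11.4, 4.9]
grip_width: 0.0156
d [ -0.88  -0.17 -49.76] rot [-0.06  0.06  0.03] Fcomb [-5.48 -1.15 12.37] M [ 0.98  0.76 -0.37]
time_s: 19.3
ee_pos: [0.4932, -0.2565, 0.1582]
eef_rot: [-3.141, 0.61, 1.927]
force: [-11.0, 18.5, 11.2]
grip_width: 0.016
d [ -1.58   0.11 -51.94] rot [-0.06  0.12  0.02] Fcomb [-7.05 -3.84 22.86] M [ 1.26  1.1  -0.61]
```

```bash
python3 -m jog '[[0.0002,0,-0.001,0,0,0,-1],[0.0002,0,-0.001,0,0,0,-1]]'; python3 st.py
python3 - <<'E'
from h import *
shot('scene','s10');shot('side','d10');shot('wrist','w10'); a=load('s10')['image'][:,:,::-1];b=load('d10')['image'][:,:,::-1]
cv2.imwrite('pics/z10.png',np.hstack([cv2.resize(a[235:315,375:435],(450,600),interpolation=cv2.INTER_CUBIC),cv2.resize(b[155:255,305:363],(348,600),interpolation=cv2.INTER_CUBIC)]))
E
```

```text
time_s: 19.5
ee_pos: [0.4928, -0.2556, 0.1588]
eef_rot: [-3.14, 0.61, 1.927]
force: [0.6, 0.5, -2.7]
grip_width: 0.0158
d [ -1.87   0.1  -50.87] rot [-0.06  0.14  0.03] Fcomb [-2.09  0.78 -1.71] M [0.46 0.22 0.  ]
```

View pics/z10.png

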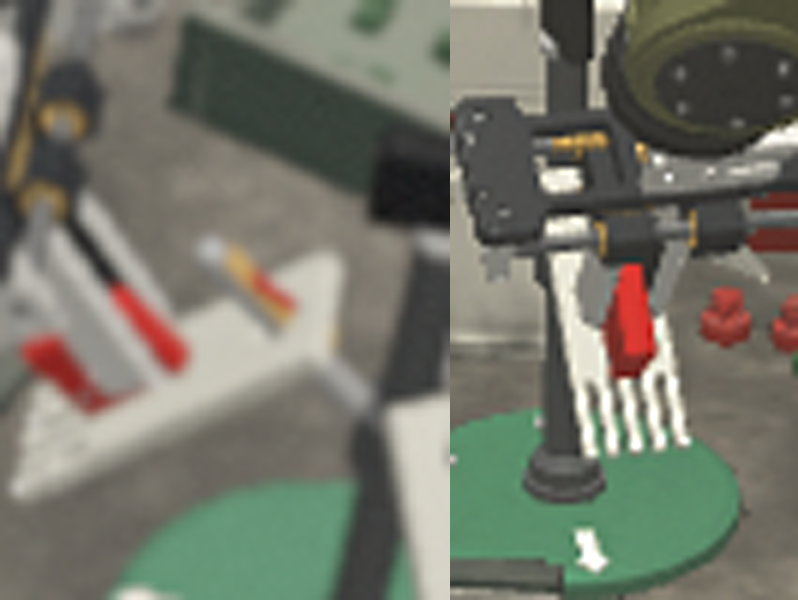

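View pics/w10.png

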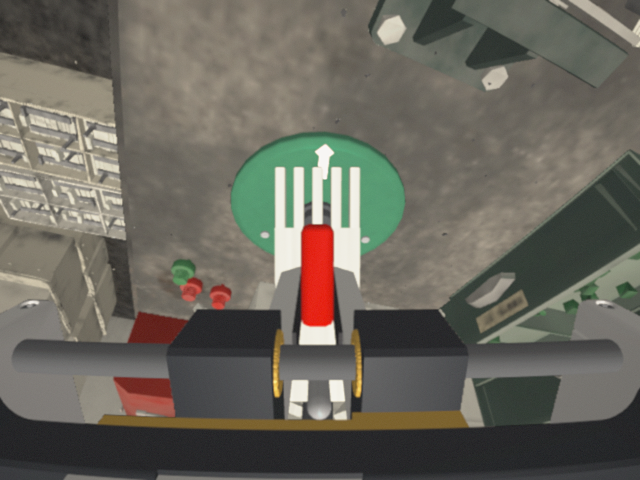

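Run:
```python
from h import *
c=load('s10')
for s in (0,-.02,-.03,-.04,-.044,-.047,-.052,-.056,-.06,-.068): print(s,np.round((np.array(proj(c,TIP+s*A_))-[375,235])*7.5,0))
a=c['image'][:,:,::-1]
cv2.imwrite('pics/z11.png',cv2.resize(a[255:290,390:430],None,fx=17,fy=17,interpolation=cv2.INTER_CUBIC))
```

```text
0 [196. 242.]
-0.02 [231. 277.]
-0.03 [249. 294.]
-0.04 [266. 312.]
-0.044 [273. 318.]
-0.047 [278. 324.]
-0.052 [286. 332.]
-0.056 [293. 339.]
-0.06 [300. 346.]
-0.068 [313. 359.]
```

View pics/z11.png

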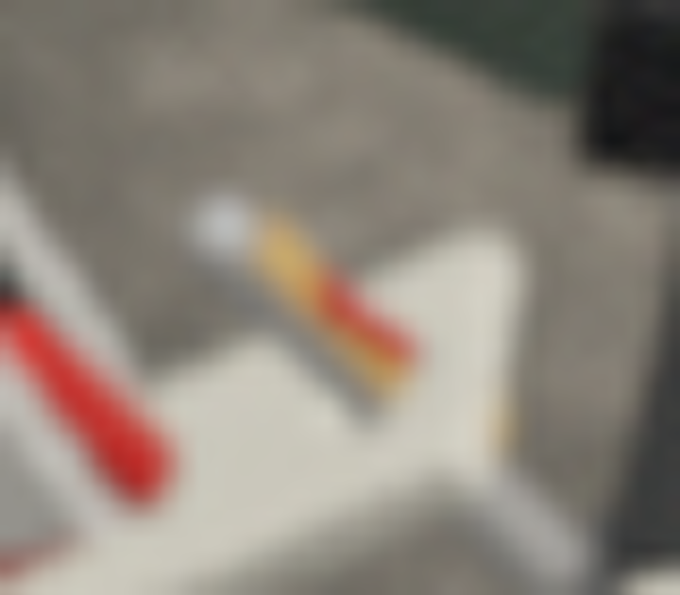

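```bash
python3 -m jog '[[0,0,0,0,0,0,-0.6],[0,0,0,0,0,0,-0.5],[0,0,0,0,0,0,-0.4],[0,0,0,0,0,0,-0.3],[0,0,0,0,0,0,-0.2],[0,0,0,0,0,0,-0.2]]'; python3 st.py
python3 - <<'E'
from h import *
shot('scene','s12');shot('wrist','w12'); a=load('s12')['image'][:,:,::-1]
cv2.imwrite('pics/z12.png',cv2.resize(a[240:310,375:435],(514,600),interpolation=cv2.INTER_CUBIC))
E
```

```text
time_s: 20.25
ee_pos: [0.4929, -0.2559, 0.1587]
eef_rot: [-3.14, 0.61, 1.927]
force: [0.1, -0.4, -0.4]
grip_width: 0.0372
d [ -1.75   0.   -51.13] rot [-0.08  0.13  0.02] Fcomb [-0.01 -0.08 -0.6 ] M [0.14 0.13 0.03]
```

View pics/z12.png

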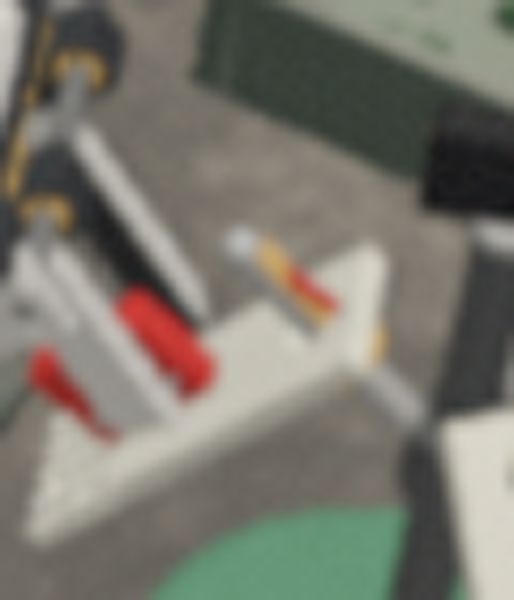

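View pics/w12.png

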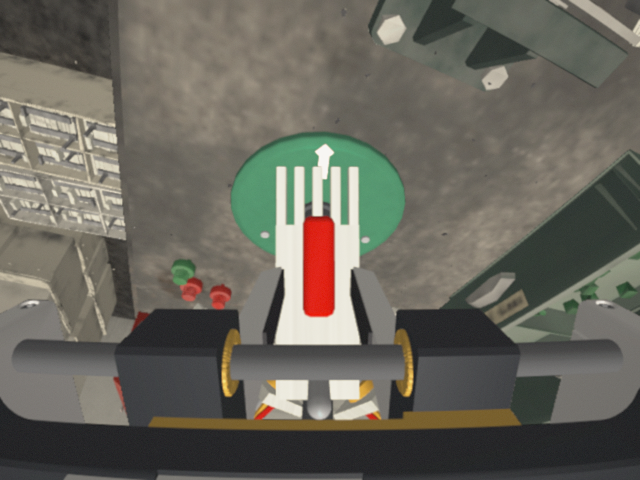

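```bash
python3 -m jog '[[0.003,0,-0.02,0,0,0,0],[0.007,0,-0.04,0,0,0,0],[0.014,0,-0.08,0,0,0,0],[0.021,0,-0.12,0,0,0,0],[0.028,0,-0.16,0,0,0,0],[0.035,0,-0.2,0,0,0,0],[0.035,0,-0.2,0,0,0,0]]'
python3 - <<'E'
from h import *
shot('scene','s13');shot('side','d13');shot('wrist','w13'); a=load('s13')['image'][:,:,::-1];b=load('d13')['image'][:,:,::-1]
cv2.imwrite('pics/z13.png',np.hstack([cv2.resize(a[240:310,375:435],(450,525),interpolation=cv2.INTER_CUBIC),cv2.resize(b[150:255,300:365],(325,525),interpolation=cv2.INTER_CUBIC)]))
E
```

```text
time_s: 21.05
ee_pos: [0.4436, -0.1196, 0.3064]
eef_rot: [3.136, 0.612, 1.925]
force: [0.1, -0.6, -0.0]
grip_width: 0.0471
```

View pics/z13.png

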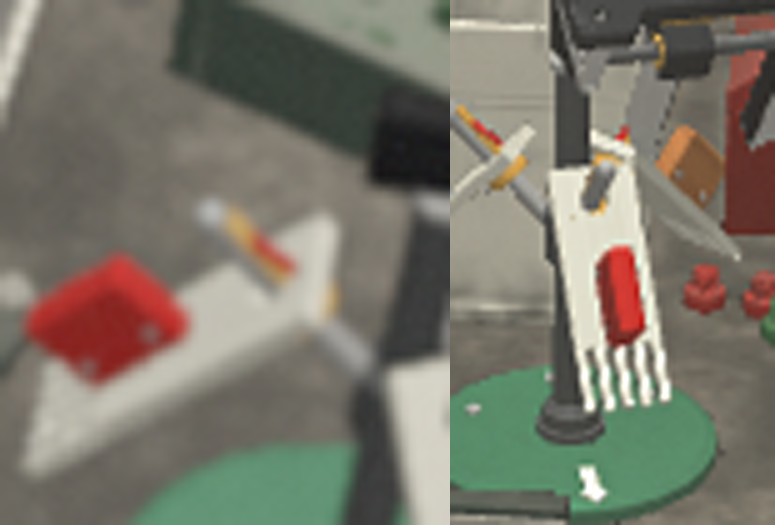

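View pics/w13.png

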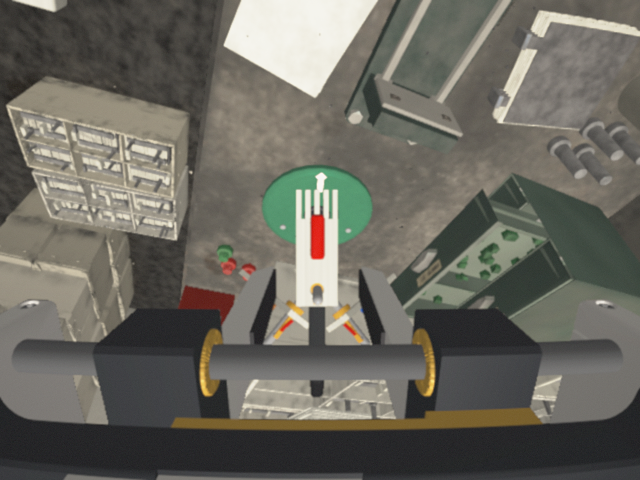

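Run:
```python
from h import *
f=lambda n,x0,y0,x1,y1,s:cv2.resize(load(n)['image'][y0:y1,x0:x1,::-1],None,fx=s,fy=s,interpolation=cv2.INTER_CUBIC)
cv2.imwrite('pics/z14.png',np.hstack([f('s7',397,260,425,290,14),f('s13',397,260,425,290,14)]))
w=f('w13',280,260,355,320,8); cv2.imwrite('pics/z15.png',w)
```

View pics/z14.png

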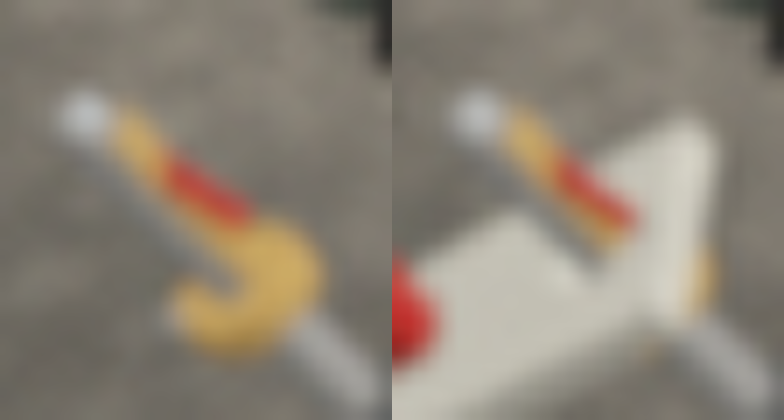

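View pics/z15.png

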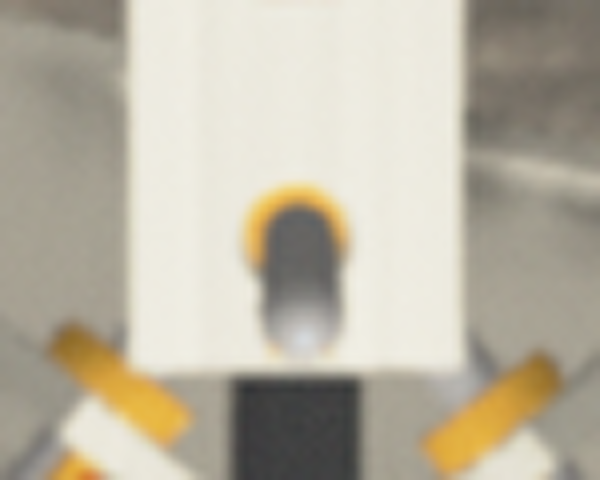

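```bash
python3 -m jog '[[0.005,0,-0.03,0,0,0,0],[0.01,0,-0.06,0,0,0,0],[0.01,0,-0.06,0,0,0,0],[0.01,0,-0.06,0,0,0,0],[0.01,0,-0.06,0,0,0,0],[0.01,0,-0.06,0,0,0,0],[0.01,0,-0.06,0,0,0,0]]'
python3 - <<'E'
from h import *
shot('scene','s15'); a=load('s13')['image'].astype(int);b=load('s15')['image'].astype(int)
print('diff at tree',np.abs(a-b)[245:345,385:470].max(), np.abs(a-b)[262:290,400:425].max())
s0=load('scene0')['image'].astype(int)
for n,(x0,y0,x1,y1) in dict(tape=(250,202,286,230),tester=(246,260,290,300),sep=(292,285,352,335)).items(): print(n,np.abs(b-s0)[y0:y1,x0:x1].max(),np.abs(b-s0)[y0:y1,x0:x1].mean())
cv2.imwrite('pics/s15f.png',b[:,:,::-1].astype(np.uint8))
E
```

```text
time_s: 21.9
ee_pos: [0.4283, -0.0823, 0.3447]
eef_rot: [-3.138, 0.61, 1.928]
force: [0.5, -0.0, 0.3]
grip_width: 0.0467
diff at tree 9 4
tape 99 7.212962962962963
tester 9 3.8651515151515152
sep 9 4.542
```

View pics/s15f.png

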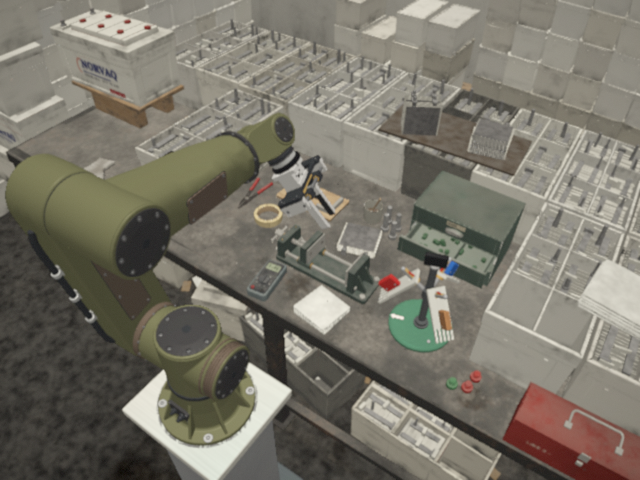

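```bash
python3 -c "
from station import ctrl; print(ctrl.hand_in())"
```

```text
the job is handed in; nothing more can be done
None
```

The comb is hanging on the empty branch, pushed up against the collar with the red catch sprung up in front of it. I handed the job in at about 22 s of the 72 s; no verdict is reported.

**What I did**
- **Turning the tree:** I gripped the knob and turned the tree about 130° clockwise. The empty branch ended at 110.4°, with the pointer measured at about 109°, so the branch end is a few millimetres from the pointer tip.
- **Picking up the comb:** I gripped it with the tool leaning 10° toward the hole. Gripped square, the arm's fourth joint would have passed its range at the home position.
- **Hanging it:** I slid the hole over the rod and pushed until I felt the collar. The last reading was about 23 N along the rod, about 26 N allowing for the no-contact reading. That is above the advised 20 N but below the roughly 28 N limit. I then eased off, let go and drew back along the rod.

**Last checks**
- **Catch:** it looks the same in the scene picture before and after, so I take it to be up with the plate behind it. I did not pull on the comb to test it.
- **Position:** the hole is about 5 mm from the nominal home point, worked out from the arm's own position. The collar shows right behind the plate.
- **Rest:** the tree and comb did not change between the last two pictures, and the gripper is clear.
- **Bystanders:** the tester and the separator pack match the first picture. The automatic comparison for the tape roll was not usable because the gripper covers part of that area, but by eye it has not moved.
- **Disagreement:** the camera positions of the branch end and hole differed by 3 to 4 mm from those worked out from the arm. I went with the arm's figures, and the rod entered the hole with no noticeable force.

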